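Strip, check and sort a tube-furnace end flange

TASK

Set the furnace flange in the steel knock-out box with its neck up, drive every stuck bush down out of it into the box with the drift (never with the fingers), and put the drift back upright in its wooden stand. Then lay the flange on the granite plate, let go of it, and press down on the corners at its two ends by turns, twice at each end, to see whether it rocks. If it sits flat lay it back on the middle of the two wooden boards, and if it rocks lay it in the grey tray, neck up either way; leave the bushes in the box and the bottle, sieve and tongs alone.

Things in the scene. Friction and masses are not known exactly. Their poses are not given: they have to be found in the camera images.
- flange_a_neck (a point): furnace end flange, bare aluminium, 0.5 kg: plate 150 x 100 x 16 mm (its x, y, z) with four 32 mm through holes at x = +-40, y = +-27 mm, and amid its top a round neck 48 mm across, 38 mm high: grasp that from above. This point: on the neck's axis, 35 mm above the plate's underside, 19 mm above its top face; z up. One of two flanges is in the job, the other is None
- flange_b_neck (a point): furnace end flange, bare aluminium, 0.5 kg: plate 150 x 100 x 16 mm (its x, y, z) with four 32 mm through holes at x = +-40, y = +-27 mm, and amid its top a round neck 48 mm across, 38 mm high: grasp that from above. This point: on the neck's axis, 35 mm above the plate's underside, 19 mm above its top face; z up. One of two flanges is in the job, the other is None
- bush1_mid (a point): bronze bush, a cylinder 32 mm across, 14 mm long, with a dark 18 mm bore; this point is its centre. It starts stuck flush (within 1 mm) in one of the flange's four holes. It takes 15 to 20 N to push it out downward, and it stays put when not pushed. None when not in this job.
- bush2_mid (a point): bronze bush, a cylinder 32 mm across, 14 mm long, with a dark 18 mm bore; this point is its centre. It starts stuck flush (within 1 mm) in one of the flange's four holes. It takes 15 to 20 N to push it out downward, and it stays put when not pushed. None when not in this job.
- bush3_mid (a point): bronze bush, a cylinder 32 mm across, 14 mm long, with a dark 18 mm bore; this point is its centre. It starts stuck flush (within 1 mm) in one of the flange's four holes. It takes 15 to 20 N to push it out downward, and it stays put when not pushed. None when not in this job.
- bush4_mid (a point): bronze bush, a cylinder 32 mm across, 14 mm long, with a dark 18 mm bore; this point is its centre. It starts stuck flush (within 1 mm) in one of the flange's four holes. It takes 15 to 20 N to push it out downward, and it stays put when not pushed. None when not in this job.
- flange_a: the same flange; origin at the centre of the plate's underside. It may be flat, or bellied by heat (2.5 mm, along the middle of the underside): a bellied one lies on a flat surface with one end down, and tips about 4 degrees to the other end when that is pressed. The two flanges look alike from above
- flange_b: the same flange; origin at the centre of the plate's underside. It may be flat, or bellied by heat (2.5 mm, along the middle of the underside): a bellied one lies on a flat surface with one end down, and tips about 4 degrees to the other end when that is pressed. The two flanges look alike from above
- bush1: the same bush; origin at the centre of its lower end
- bush2: the same bush; origin at the centre of its lower end
- bush3: the same bush; origin at the centre of its lower end
- bush4: the same bush; origin at the centre of its lower end
- drift_grip (a point): steel drift, 158 mm long, 0.35 kg, upright in its stand; z along it, up. From below: a shank 24 mm across and 95 mm long with a flat end, a collar 40 mm across and 8 mm thick, a round grip 26 mm across and 55 mm long. This point is on the grip, 130 mm above the shank's end and 27 mm above the collar's top; the fingers close on the grip
- drift: the same drift; origin at the centre of the flat end of its shank
- stand_mouth (a point): fixed wooden stand of the drift, a block 64 x 64 x 45 mm with a 30 mm hole 40 mm deep; this point is the middle of the hole's mouth, 45 mm above the bench. The drift stands on the floor of the hole, its grip point then 90 mm above this point.
- box_rest (a point): fixed knock-out box of grey steel, 168 x 120 mm (x, y), open at the top: its two end walls carry the short ends of the flange, holes clear between them over a 120 x 112 mm space where the bushes fall. This point: middle of the place for the flange's underside, 66 mm above the bench. 10 mm lips leave 3 mm play along x, 4 mm along y; the flange's x lies along the box's x, either way round
- plate_top (a point): fixed dark granite surface plate, 220 x 160 x 30 mm (x, y, z), dead flat; this point is the middle of its top, 30 mm above the bench
- boards_top (a point): two fixed wooden boards side by side, 200 x 130 mm together (x, y), a 24 mm gap between them along y, 22 mm thick; this point is the middle of their top, 22 mm above the bench. The flange starts lying on them, its x along the boards' x; flat flanges end there.
- tray_in (a point): fixed open tray of grey plastic, 205 x 152 mm outside (x, y), walls 4 mm thick and 35 mm high; this point is the middle of its inner floor, 4 mm above the bench. For flanges that rock.
- bottle: bystander: white plastic bottle with a blue cap, 80 mm in diameter, 170 mm high; origin under its base
- sieve: bystander: open steel test sieve, 120 mm in diameter, 50 mm high; origin under its base
- tongs: bystander: steel crucible tongs, 220 mm long, lying on the bench; origin at their middle, on the bench

How it is judged (in metres and radians):
On the way, in this order (a step that is already met when the one before it is completed fails the run):
1. the flange lies in its place on the knock-out box with the bushes still in it (horizontal distance between each of flange_a_neck, flange_b_neck and box_rest below 0.01 m and z of flange_a_neck in the frame of box_rest between 0.031 and 0.04 m and angle between each of flange_a_neck, flange_b_neck's own z axis and vertical below 0.04 rad and angle between the x axis of each of flange_a_neck, flange_b_neck and the x axis of box_rest, either way round below 0.15 rad and z of flange_b_neck in the frame of box_rest between 0.031 and 0.04 m and contact force between the fingers and flange_a below 0.1 N and contact force between the fingers and flange_b below 0.1 N and height (world z) of each of bush1_mid, bush2_mid, bush3_mid, bush4_mid above 0.064 m), for 0.2 s.
2. the drift pushes on a bush ((contact force between drift and bush1 above 2 N or contact force between drift and bush2 above 2 N or contact force between drift and bush3 above 2 N or contact force between drift and bush4 above 2 N)), for 0.05 s.
3. every bush lies in the box below the flange, which is still in its place (x of bush1_mid in the frame of box_rest between -0.062 and 0.062 m and y of bush1_mid in the frame of box_rest between -0.058 and 0.058 m and z of each of bush1_mid, bush2_mid, bush3_mid, bush4_mid in the frame of box_rest below -0.015 m and x of bush2_mid in the frame of box_rest between -0.062 and 0.062 m and y of bush2_mid in the frame of box_rest between -0.058 and 0.058 m and x of bush3_mid in the frame of box_rest between -0.062 and 0.062 m and y of bush3_mid in the frame of box_rest between -0.058 and 0.058 m and x of bush4_mid in the frame of box_rest between -0.062 and 0.062 m and y of bush4_mid in the frame of box_rest between -0.058 and 0.058 m and horizontal distance between each of flange_a_neck, flange_b_neck and box_rest below 0.01 m and z of flange_a_neck in the frame of box_rest between 0.031 and 0.04 m and angle between each of flange_a_neck, flange_b_neck's own z axis and vertical below 0.04 rad and angle between the x axis of each of flange_a_neck, flange_b_neck and the x axis of box_rest, either way round below 0.15 rad and z of flange_b_neck in the frame of box_rest between 0.031 and 0.04 m), for 0.2 s.
4. the flange lies released on the granite plate (horizontal distance between each of flange_a_neck, flange_b_neck and plate_top below 0.06 m and z of flange_a_neck in the frame of plate_top between 0.031 and 0.042 m and angle between each of flange_a_neck, flange_b_neck's own z axis and vertical below 0.06 rad and z of flange_b_neck in the frame of plate_top between 0.031 and 0.042 m and contact force between the fingers and flange_a below 0.1 N and contact force between the fingers and flange_b below 0.1 N), for 0.3 s.
5. it is pressed at the end on its +x side with more than 2 N (horizontal distance between each of flange_a_neck, flange_b_neck and plate_top below 0.06 m and z of flange_a_neck in the frame of plate_top between 0.031 and 0.042 m and angle between each of flange_a_neck, flange_b_neck's own z axis and vertical below 0.06 rad and contact force between the fingers and flange_a above 2 N and x of the grasp point in the frame of flange_a_neck above 0.042 m and z of flange_b_neck in the frame of plate_top between 0.031 and 0.042 m and contact force between the fingers and flange_b above 2 N and x of the grasp point in the frame of flange_b_neck above 0.042 m), for 0.1 s.
6. then at the other end (horizontal distance between each of flange_a_neck, flange_b_neck and plate_top below 0.06 m and z of flange_a_neck in the frame of plate_top between 0.031 and 0.042 m and angle between each of flange_a_neck, flange_b_neck's own z axis and vertical below 0.06 rad and contact force between the fingers and flange_a above 2 N and x of the grasp point in the frame of flange_a_neck below -0.042 m and z of flange_b_neck in the frame of plate_top between 0.031 and 0.042 m and contact force between the fingers and flange_b above 2 N and x of the grasp point in the frame of flange_b_neck below -0.042 m), for 0.1 s.
7. then at the first end again (all of step 5), for 0.1 s.
At the end, for the whole second after the job is handed in: A flat flange lies level on the two boards, its middle within 30 mm of theirs; one that rocks lies neck up in the tray, within 40 mm of its middle. Every bush lies in the knock-out box, and the drift stands upright down in its stand's hole (horizontal distance between flange_a_neck and boards_top below 0.03 m and z of flange_a_neck in the frame of boards_top between 0.031 and 0.039 m and angle between flange_a_neck's own z axis and vertical below 0.04 rad and horizontal distance between flange_b_neck and tray_in below 0.04 m and z of flange_b_neck in the frame of tray_in between 0.031 and 0.043 m and angle between flange_b_neck's own z axis and vertical below 0.08 rad and linear speed of each of flange_a, flange_b below 0.02 m/s and x of bush1_mid in the frame of box_rest between -0.062 and 0.062 m and y of bush1_mid in the frame of box_rest between -0.058 and 0.058 m and z of each of bush1_mid, bush2_mid, bush3_mid, bush4_mid in the frame of box_rest below -0.015 m and x of bush2_mid in the frame of box_rest between -0.062 and 0.062 m and y of bush2_mid in the frame of box_rest between -0.058 and 0.058 m and x of bush3_mid in the frame of box_rest between -0.062 and 0.062 m and y of bush3_mid in the frame of box_rest between -0.058 and 0.058 m and x of bush4_mid in the frame of box_rest between -0.062 and 0.062 m and y of bush4_mid in the frame of box_rest between -0.058 and 0.058 m and horizontal distance between drift_grip and stand_mouth below 0.015 m and angle between drift_grip's own z axis and vertical below 0.12 rad and z of drift_grip in the frame of stand_mouth below 0.096 m); the robot touches nothing.
It fails at once if the fingers push on a bush (contact force between the fingers and bush1 above 3 N or contact force between the fingers and bush2 above 3 N or contact force between the fingers and bush3 above 3 N or contact force between the fingers and bush4 above 3 N).
It fails at once if a bystander is moved more than 30 mm (distance of any of bottle, sieve, tongs from where it was at the start of the episode above 0.03 m).
Of flange_a, flange_b only 1 to 1 are there at a start; the rules pass over those that are not, and their reading is None.
Of bush1, bush2, bush3, bush4 only 2 to 4 are there at a start; the rules pass over those that are not, and their reading is None.
At some moment in a run one of flange_a, flange_b may be knocked a few centimetres aside while the robot is not near it.
It also fails if it takes over 210 s, if anything falls off the work surface, if the arm or the gripper's body presses on something with over 40 N, if the wrist force passes 120 N, or if a joint passes its speed limit or range.

ROBOT

A 6-joint arm with a two-finger parallel gripper is mounted at the origin on the work surface. World frame = base frame: x ahead of the robot, y to its left, z up, the work surface at z = 0. Lengths are in m, angles in degrees, forces in N, time in s.
With the tool pointing down it reaches from about 0.4 to 0.825 m from the base axis. Payload 7 kg.
Tool frame: the origin (TCP) lies at the very end of the fingers, on their centre line; the grasp point (between the pads) lies 19 mm behind it; x points along the fingers, z is the direction in which the jaws open and shut, and the axes are right-handed (so a half turn about x gives the same grasp; the last joint's range is limited). The gripper opens to 88 mm and grips with 3 to 60 N. Pads are 19 mm wide; open, the fingers measure 130 mm over their backs; the gripper's body (78 mm by 193 mm) begins 47 mm behind the grasp point.
Start: joints at [16.507, 20.546, 0.682, 0, -70.136, -16.507], TCP at [0.675, -0, 0.227] pointing down, gripper open.
Joint ranges: [-176.03, 176.03], [-82.01, 121.73], [-58.28, 71.71], [-173.87, 95.51], [-174.79, -0.11], [-173.66, 173.66]. Speed limits (degrees/s): [136.94, 136.94, 172.46, 180, 180, 180].

INTERFACE

Orientations are given as [roll, pitch, yaw] about the fixed x, y, z axes, in that order (R = Rz(yaw) Ry(pitch) Rx(roll)).
In Python, from plant import * gives the robot as it stands.
- The arm moves only by the tool arm_command, never from a script. Its argument "commands" is one flat list of numbers, 5 for each row, row after row: the shift along the tool's x, y, z in mm, then the turn about the tool's x in degrees, then the opening in per cent of the stroke, from 0 (shut) to 100 (fully open). A call has 1 to 5 rows; each row shifts and turns the pose as measured when the row begins, along the tool's axes as they then stand; what a row does not reach is not made up. A row lasts 1/8 s, in which the tool goes at most 62.5 mm and 10.7 degrees, less where a joint would pass 70% of its speed; a pose out of reach is approached as far as the arm can. A call is refused whole if a number of a shift passes 62.5 or a number of a turn 10.7, either way. A call with a gripper value outside its range is refused whole. The fingers move at their own pace and stop on an object; the grip force is fixed at half the most. Time passes only in rows, so rows that do not move let the fingers close. It gives the time, the measured TCP pose, the force and the opening at its end, in the units of the state.
- get_obs(): the state, without advancing time (a new reading comes with each control period).
- snapshot(name): name is "scene" or "side" or "wrist"; returns a dict with "frame" (420x560x3 uint8, blue, green, red), "fov_y" (degrees; the focal length in pixels is half the picture's height over the tangent of half this angle, whatever the lens; pixels are square), "cx", "cy" (the principal point, pixels), "dist" ([k1, k2, p1, p2, k3] as OpenCV has them; the pictures are not rectified), "world_to_cam" (4x4, takes a point from world to camera coordinates). Camera axes: x right, y up, looking along -z (the intrinsics and any distortion apply to the point x, -y, -z); pixel columns grow to the right and rows downward; lengths in m; the calibration is good to about 2 mm. A picture is of the moment at which its call begins. There is no depth.
- close_job(): hands the job in, once; it reports no verdict.
The state is a dict: "clock": time; "joint_pos": joint angles; "qvel": joint speeds; "tau": joint torques, N m; "tool_pos": TCP position; "orientation": TCP orientation; "force": force on the tool from outside, world axes, zero at the start; "moment": the same for the moment, N m; "opening": finger opening in m.
Only numpy, scipy, OpenCV 4.12 (cv2) and the standard library are available. Lean on these libraries where they do the work, as an engineer would, in place of code of your own. Each camera call takes 0.05 s, during which the arm holds its last target. There are 200 camera calls.

## Working session

There is one attempt and no reset: what is moved stays moved. The work goes in short steps, Python scripts to look and compute and a tool call to move; the robot and the scene stay as the last step left them, time stands still between calls to the robot, and variables do not carry over. Pictures are saved under pics/ and viewed, about 12 in all and at most 16, crops included, and the job is handed in when it is done.

Besides the shell and the picture viewer there is one more tool, called after "Call:" by a JSON object that holds its "op" and its "data". arm_command: Moves the arm, as the interface text tells. Its arguments: {"type":"object","properties":{"commands":{"type":"array"}},"required":["commands"]}

```bash
mkdir -p pics; ls; cat > h.py <<'E'
import numpy as np, cv2
from plant import *
def K(s):
    f=s["frame"].shape[0]/2/np.tan(np.radians(s["fov_y"])/2)
    return np.array([[f,0,s["cx"]],[0,f,s["cy"]],[0,0,1.]])
def ray(s,uv):
    p=cv2.undistortPoints(np.array([[uv]],float),K(s),np.array(s["dist"],float))[0,0]
    W=np.array(s["world_to_cam"]);R=W[:3,:3];c=-R.T@W[:3,3]
    return c,R.T@np.array([p[0],-p[1],-1.])
def onz(s,uv,z):
    c,d=ray(s,uv);return (c+d*(z-c[2])/d[2])
def proj(s,P):
    W=np.array(s["world_to_cam"]);q=(W[:3,:3]@np.array(P,float).reshape(-1,3).T).T+W[:3,3]
    q=q*[1,-1,-1]
    return cv2.projectPoints(q,np.zeros(3),np.zeros(3),K(s),np.array(s["dist"],float))[0].reshape(-1,2)
def snap(n,name=None):
    s=snapshot(n)
    s["frame"]=np.ascontiguousarray(s["frame"])
    if name: cv2.imwrite(f"pics/{name}.png",s["frame"])
    return s
E
python3 - <<'E'
from h import *
import pickle
for n in("scene","side","wrist"):
    s=snap(n,n+"0");pickle.dump(s,open(n+"0.pkl","wb"))
    W=np.array(s["world_to_cam"]);print(n,-W[:3,:3].T@W[:3,3],s["fov_y"],s["dist"])
print(get_obs())
a=cv2.imread("pics/side0.png");b=cv2.imread("pics/wrist0.png")
E
```

```text
pics
scene [ 1.19215875 -0.35927215  1.15644681] 51.443332602479586 [-0.02099059  0.          0.          0.          0.        ]
side [ 0.20550236 -0.56181709  0.85117866] 57.68652495240866 [-0.01680651  0.          0.          0.          0.        ]
wrist [ 0.67495819 -0.06587577  0.3836959 ] 58.162368778578866 [-0.07129707  0.          0.          0.          0.        ]
{'clock': 0.15, 'joint_pos': array([ 1.65080073e+01,  2.05819095e+01,  6.45005209e-01, -1.35159126e-02,
       -7.01356040e+01, -1.65059142e+01]), 'qvel': array([ 0.00980196, -0.13552584,  0.09588936,  0.04640769, -0.00350909,
        0.04754142]), 'tau': array([ 1.39394037e-04, -5.83274567e+01,  2.93289685e+01,  7.00122759e+00,
        8.75052094e-03, -9.76538854e-05]), 'tool_pos': array([ 6.74626565e-01, -2.23501993e-05,  2.25836297e-01]), 'orientation': array([   6.56674869,   89.92638639, -173.43575892]), 'force': array([-0.72435658, -0.29626482, -0.15003478]), 'moment': array([-0.02438768,  0.01315594, -0.02959953]), 'opening': 0.0874930743447648}
```

View pics/scene0.png

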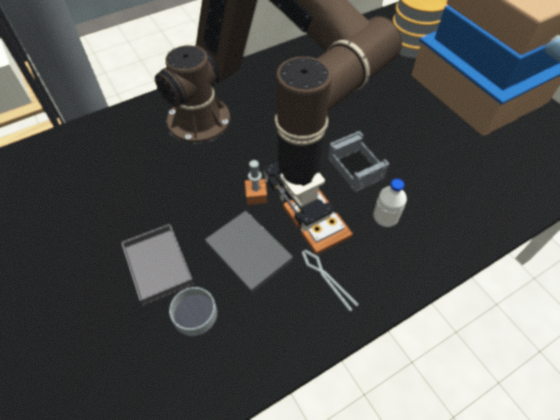

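View pics/side0.png

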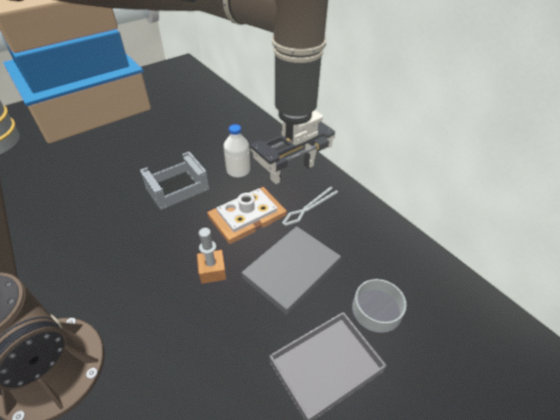

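The side view shows everything unobstructed: box (175,182), flange on boards (247,210), stand with drift (210,262), granite plate (292,266), tray (328,365), bottle, tongs and sieve. I'll get contours and the wrist view next.

```bash
python3 - <<'E'
from h import *
import pickle
s=pickle.load(open("side0.pkl","rb"));c=s["frame"][140:290,130:350]
cv2.imwrite("pics/c1.png",cv2.resize(c,None,fx=3.6,fy=3.6,interpolation=cv2.INTER_CUBIC))
for n in("side","scene"):
    s=pickle.load(open(n+"0.pkl","rb"));hsv=cv2.cvtColor(s["frame"],cv2.COLOR_BGR2HSV)
    print(n)
    m=(hsv[...,2]>60).astype(np.uint8)*255
    m[:140]=0
    for ct in cv2.findContours(m,cv2.RETR_EXTERNAL,cv2.CHAIN_APPROX_NONE)[0]:
        if 300<cv2.contourArea(ct)<15000:
            (x,y),_,_=r=cv2.minAreaRect(ct)
            print(cv2.contourArea(ct),(x,y),[onz(s,p,0.03).round(3).tolist()[:2] for p in cv2.approxPolyDP(ct,4,True)[:,0].astype(float)][:8])
E
```

```text
side
scene
1882.5 (193.25001525878906, 310.2500305175781) [[0.613, -0.315], [0.635, -0.376], [0.665, -0.394], [0.726, -0.389], [0.76, -0.353], [0.757, -0.304], [0.717, -0.273], [0.664, -0.271]]
3409.5 (154.44827270507812, 261.6206970214844) [[0.395, -0.281], [0.386, -0.428], [0.589, -0.448], [0.603, -0.295]]
2036.5 (328.3372497558594, 261.9538269042969) [[0.618, 0.177], [0.623, 0.084], [0.607, 0.073], [0.636, 0.051], [0.706, 0.048], [0.687, 0.029], [0.697, 0.012], [0.914, 0.034]]
3586.5 (248.43771362304688, 248.05752563476562) [[0.475, -0.062], [0.512, -0.211], [0.721, -0.163], [0.686, -0.013]]
1171.5 (390.8414306640625, 201.9268341064453) [[0.617, 0.44], [0.652, 0.324], [0.702, 0.273], [0.742, 0.277], [0.759, 0.318], [0.709, 0.404], [0.65, 0.446]]
1234.0 (302.1013488769531, 190.14187622070312) [[0.468, 0.233], [0.486, 0.158], [0.405, 0.111], [0.46, 0.097], [0.445, 0.072], [0.608, 0.054], [0.573, 0.065], [0.553, 0.107]]
746.5 (255.8230743408203, 181.6846160888672) [[0.3, 0.063], [0.368, -0.0], [0.454, -0.036], [0.48, 0.015], [0.397, 0.074], [0.372, 0.073], [0.387, 0.057], [0.32, 0.079]]
1882.5 (357.5599365234375, 158.66720581054688) [[0.375, 0.333], [0.436, 0.291], [0.588, 0.288], [0.593, 0.4], [0.552, 0.458], [0.533, 0.435], [0.421, 0.438]]
```

View pics/c1.png

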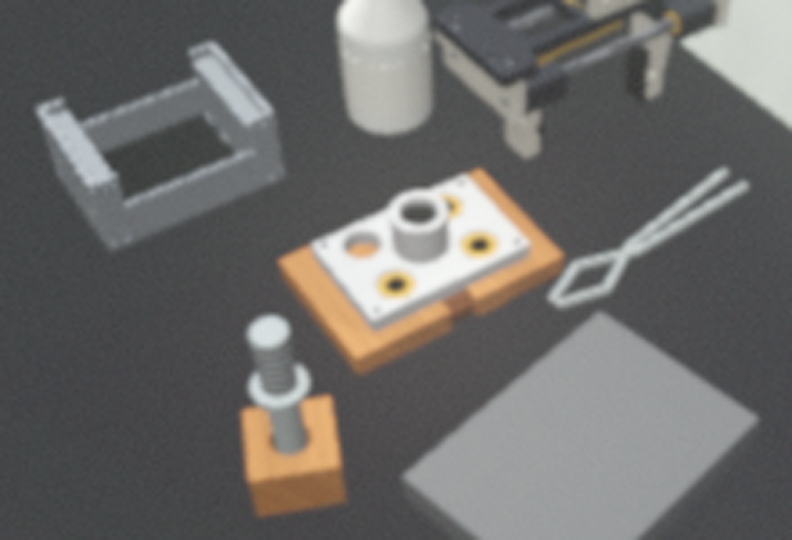

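View pics/wrist0.png

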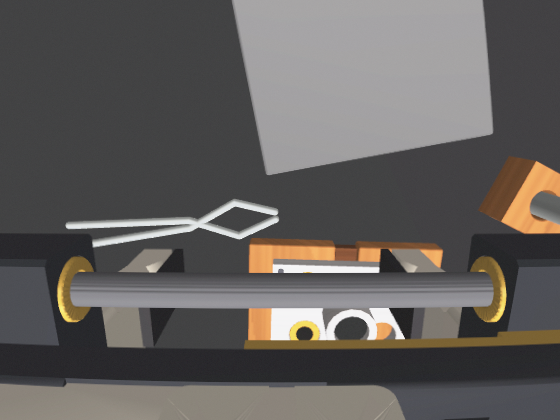

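The side crop shows the flange with three bushes. The empty hole is at crop (362,245) and the neck top at (418,208). The wrist view confirms tongs, plate, boards and stand. Now I'll turn these pixels into positions.

```bash
cat >> h.py <<'E'
def cv(x,y,k=3.6,u0=130,v0=140): return ((x+.5)/k-.5+u0,(y+.5)/k-.5+v0)
def yaw():
    from scipy.spatial.transform import Rotation as R
    o=get_obs();r=np.radians(o["orientation"]);M=R.from_euler("xyz",r).as_matrix()
    return M,o
def go(x,y,z,zdir=None):
    """tool shifts (mm) and turn (deg) to reach world TCP x,y,z with jaws along world angle zdir (deg, mod 180)"""
    M,o=yaw();d=M.T@(np.array([x,y,z])-o["tool_pos"])*1000
    a=np.degrees(np.arctan2(M[1,2],M[0,2]));t=0
    if zdir is not None: t=-((zdir-a+90)%180-90)
    # shifts expressed in present tool axes
    print("shift",d.round(1),"turn",round(t,2),"| pos",o["tool_pos"].round(4),"jaw",round(a,2),"tilt x",M[:2,0].round(4),"F",o["force"].round(1),"open",round(o["opening"]*1000,1),"t",round(o["clock"],2),"j",o["joint_pos"].round(0))
E
python3 - <<'E'
from h import *
import pickle
s=pickle.load(open("side0.pkl","rb"))
def P(n,pts,z):
    q=np.array([onz(s,cv(*p),z)[:2] for p in pts]);print(n,q.round(3).tolist(),"mean",q.mean(0).round(4));return q
P("neck",[(418,208)],.076)
q=P("flange",[(312,246),(462,175),(530,243),(375,325)],.038)
for i in range(4): print(np.linalg.norm(q[i]-q[(i+1)%4]),np.degrees(np.arctan2(*(q[(i+1)%4]-q[i])[::-1])))
P("boards",[(278,264),(480,168),(565,256),(360,360)],.022)
P("bush",[(396,285),(480,245),(450,205),(362,246)],.038)
P("driftTop",[(270,330)],.163)
P("stand",[(241,410),(330,398),(345,458),(252,477)],.045);P("hole",[(290,438)],.045)
P("boxlips",[(38,105),(190,45),(105,185),(215,42),(275,110)],.076)
P("boxbase",[(118,248),(284,180)],.0)
P("plate",[(403,480),(600,312),(760,418)],.03)
q=np.array([onz(s,p,.035)[:2] for p in [(271,357),(343,316),(384,362),(308,418)]]);print("tray",q.round(3),q.mean(0))
go(0.6,0.1,.2)
E
```

```text
neck [[0.612, 0.128]] mean [0.6123 0.1283]
flange [[0.537, 0.176], [0.686, 0.174], [0.684, 0.073], [0.533, 0.072]] mean [0.61   0.1238]
0.14856423815454806 -0.8027203198728454
0.10107855019910415 -90.86470661225994
0.1512637988756243 -179.82295290589354
0.10370245286713653 87.65738338033628
boards [[0.51, 0.189], [0.713, 0.187], [0.708, 0.056], [0.511, 0.061]] mean [0.6106 0.1232]
bush [[0.569, 0.099], [0.649, 0.095], [0.656, 0.149], [0.57, 0.152]] mean [0.6113 0.1237]
driftTop [[0.425, 0.012]] mean [0.4246 0.0121]
stand [[0.407, 0.055], [0.465, 0.026], [0.446, -0.027], [0.385, -0.002]] mean [0.4256 0.0131]
hole [[0.423, 0.012]] mean [0.4231 0.0117]
boxlips [[0.417, 0.429], [0.562, 0.428], [0.421, 0.301], [0.583, 0.419], [0.579, 0.303]] mean [0.5124 0.376 ]
boxbase [[0.417, 0.307], [0.575, 0.297]] mean [0.4959 0.302 ]
plate [[0.474, -0.058], [0.688, -0.016], [0.719, -0.17]] mean [ 0.6268 -0.0811]
tray [[ 0.403 -0.284]
 [ 0.598 -0.306]
 [ 0.593 -0.44 ]
 [ 0.389 -0.427]] [ 0.49587377 -0.36445489]
shift [  25.9 -100.    74.6] turn 0 | pos [ 0.6746 -0.      0.2258] jaw 180.0 tilt x [-0.0013 -0.0001] F [-0.7 -0.3 -0.2] open 87.5 t 0.15 j [ 17.  21.   1.  -0. -70. -17.]
```

Call:
{"op": "arm_command", "data": {"commands": [-4, -54, 15, 0, 100, -4, -54, 15, 0, 100, -4, -54, 15, 0, 100, -4, -54, 15, 0, 100, -4, -54, 15, 0, 100]}}

```text
clock: 0.78
tool_pos: [0.5983, 0.2732, 0.2438]
orientation: [21.4, 89.7, -159.0]
force: [-0.1, 0.6, -0.7]
opening: 0.0882
```

```bash
python3 - <<'E'
from h import *
import pickle
go(.5,.51,.246)
s=snap("wrist","w1");pickle.dump(s,open("w1.pkl","wb"))
E
```

```text
shift [  -2.1 -236.1  100.1] turn 0 | pos [0.5983 0.2732 0.2438] jaw 179.56 tilt x [-0.0049 -0.0019] F [-0.1  0.6 -0.7] open 88.2 t 0.78 j [ 41.  19.   0.  -0. -72. -42.]
```

View pics/w1.png

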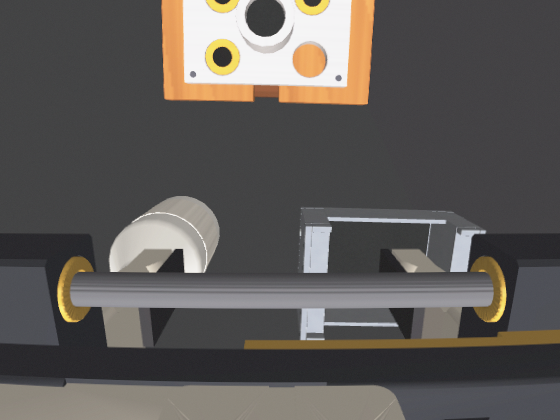

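The neck top is at (267,16), the empty hole at (310,60), and the box's near lips at (314,215) and (465,228). I'll step over so the box is clear in view.

Call:
{"op": "arm_command", "data": {"commands": [0, -40, 25, 0, 100, 0, -40, 25, 0, 100, 0, -40, 25, 0, 100, 0, -38, 25, 0, 100, 0, 0, 0, 0, 100]}}

```text
clock: 1.45
tool_pos: [0.4929, 0.444, 0.2423]
orientation: [19.4, 89.6, -160.7]
force: [0.1, -0.5, 0.9]
opening: 0.0877
```

```bash
python3 - <<'E'
from h import *
import pickle
go(.6,.19,.246)
s=snap("wrist");pickle.dump(s,open("w2.pkl","wb"))
cv2.imwrite("pics/w2.png",cv2.resize(s["frame"][0:300],(800,428)))
E
```

```text
shift [  -3.9  253.8 -107.6] turn 0 | pos [0.4929 0.444  0.2423] jaw 179.9 tilt x [-0.0064 -0.0022] F [ 0.1 -0.5  0.9] open 87.7 t 1.45 j [ 59.  19.   1.  -0. -72. -59.]
```

View pics/w2.png

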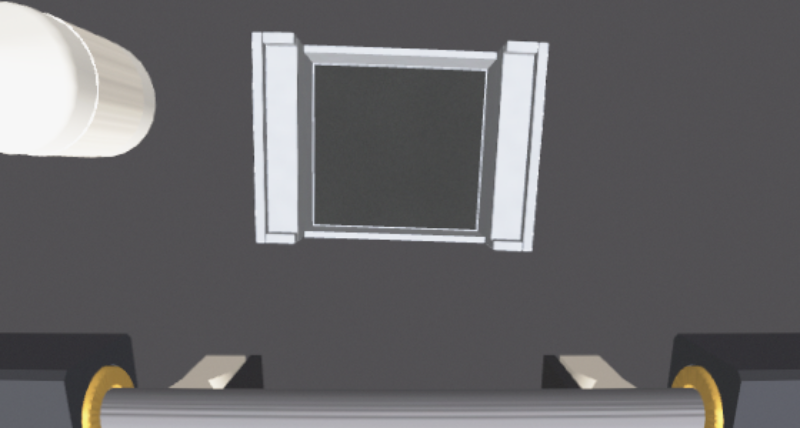

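Call:
{"op": "arm_command", "data": {"commands": [0, 59, -25, 0, 100, 0, 59, -25, 0, 100, 0, 59, -25, 0, 100, 0, 59, -25, 0, 100, 0, 0, 0, 0, 100]}}

```text
clock: 2.12
tool_pos: [0.5933, 0.203, 0.2412]
orientation: [32.8, 89.5, -147.4]
force: [-0.3, 0.3, 0.4]
opening: 0.0876
```

```bash
python3 - <<'E'
from h import *
import pickle
go(.6,.19,.246)
s=snap("wrist");pickle.dump(s,open("w3.pkl","wb"))
cv2.imwrite("pics/w3.png",cv2.resize(s["frame"][0:300],(800,428)))
E
```

```text
shift [-4.8 13.  -6.7] turn 0 | pos [0.5933 0.203  0.2412] jaw 179.78 tilt x [-0.0075 -0.0048] F [-0.3  0.3  0.4] open 87.6 t 2.12 j [ 37.  16.  -4.  -0. -71. -37.]
```

View pics/w3.png

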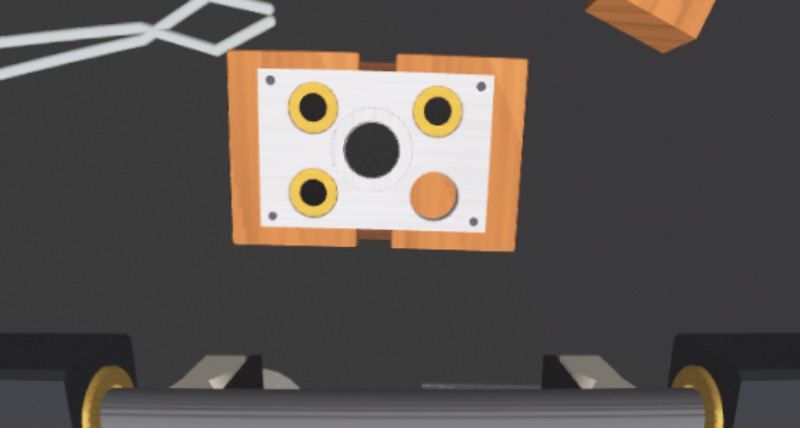

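Wrist views are clear. The box lips' outer corners are at about (252,33), (548,43), (532,250) and (257,242). On the flange, the neck is at (372,150), bushes at (312,107), (437,111) and (313,192), and the empty hole at (434,196).

```bash
python3 - <<'E'
from h import *
import pickle
k=(1.4286,1.4267)
def P(f,n,pts,z):
    s=pickle.load(open(f+".pkl","rb"))
    q=np.array([onz(s,((x+.5)/k[0]-.5,(y+.5)/k[1]-.5),z)[:2] for x,y in pts])
    print(n,q.round(4).tolist(),"mean",q.mean(0).round(4))
    if len(q)==4:
        for i in range(4): 
            d=q[(i+1)%4]-q[i];print("  ",np.linalg.norm(d).round(4),np.degrees(np.arctan2(d[1],d[0])).round(2))
P("w2","box lips",[(252,33),(548,43),(532,250),(257,242)],.076)
P("w2","box seat inner",[(266,46),(534,54),(520,240),(268,234)],.066)
P("w3","flange",[(258,69),(494,75),(485,232),(261,226)],.038)
P("w3","holes",[(312,107),(437,111),(434,196),(313,192)],.038)
P("w3","neck",[(372,150)],.076)
P("w3","neckbore bottom?",[(372,150)],.038)
P("w3","boards",[(228,52),(527,59),(514,250),(234,243)],.022)
# automated check of neck bore and bush bores
s=pickle.load(open("w3.pkl","rb"));g=cv2.cvtColor(s["frame"],cv2.COLOR_BGR2GRAY)
for ct in cv2.findContours((g<70).astype(np.uint8),cv2.RETR_CCOMP,cv2.CHAIN_APPROX_NONE)[0]:
    a=cv2.contourArea(ct)
    if 150<a<3000:
        c,ax,_=cv2.fitEllipse(ct); print(np.round(c,1),np.round(ax,1),onz(s,c,.076).round(4),onz(s,c,.038).round(4))
E
```

```text
box lips [[0.5762, 0.3022], [0.4094, 0.3076], [0.413, 0.4259], [0.5798, 0.4206]] mean [0.4946 0.364 ]
   0.1668 178.14
   0.1184 88.27
   0.1669 -1.82
   0.1185 -91.76
box seat inner [[0.5709, 0.3071], [0.4148, 0.3117], [0.4184, 0.4211], [0.5753, 0.4169]] mean [0.4949 0.3642]
   0.1561 178.34
   0.1095 88.12
   0.1569 -1.51
   0.1099 -92.3
flange [[0.6828, 0.0734], [0.5334, 0.0779], [0.5364, 0.1778], [0.6864, 0.1729]] mean [0.6098 0.1255]
   0.1495 178.3
   0.1 88.28
   0.1501 -1.84
   0.0996 -92.07
holes [[0.6493, 0.0971], [0.5694, 0.1], [0.5709, 0.1539], [0.6506, 0.1509]] mean [0.61   0.1255]
   0.0799 177.93
   0.0539 88.44
   0.0798 -2.17
   0.0537 -91.4
neck [[0.6095, 0.1257]] mean [0.6095 0.1257]
neckbore bottom? [[0.6113, 0.1243]] mean [0.6113 0.1243]
boards [[0.7062, 0.0594], [0.509, 0.0648], [0.5128, 0.1923], [0.7104, 0.1863]] mean [0.6096 0.1257]
   0.1972 178.42
   0.1275 88.3
   0.1977 -1.74
   0.1269 -91.93
[366.4 323.5] [ 33.5 118.5] [0.5108 0.3281 0.076 ] [0.501  0.3504 0.038 ]
[158.7 319.8] [21. 41.] [0.7106 0.323  0.076 ] [0.7242 0.3447 0.038 ]
[218.9 134.6] [16.4 17.6] [0.6447 0.1496 0.076 ] [0.6506 0.151  0.038 ]
[260.  104.8] [35.6 36.8] [0.6098 0.1255 0.076 ] [0.6116 0.1241 0.038 ]
[305.8  77.6] [17.2 18.1] [0.572 0.104 0.076] [0.5694 0.1    0.038 ]
[218.6  74.8] [17.2 18.4] [0.6432 0.1014 0.076 ] [0.6489 0.0971 0.038 ]
[ 4.2 39.4] [  9.4 138.3] [0.8228 0.0677 0.076 ] [0.8496 0.0595 0.038 ]
[151.2  15.4] [22.8 54.4] [0.696  0.0545 0.076 ] [0.7079 0.0447 0.038 ]
[314.1 270.4] [  5.3 150.8] [0.5625 0.2725 0.076 ] [0.5587 0.2883 0.038 ]
[193.2 266.5] [15.1 29.9] [0.6735 0.2681 0.076 ] [0.6828 0.2834 0.038 ]
[415.8 261.1] [23.7 51.9] [0.4683 0.2644 0.076 ] [0.4535 0.2792 0.038 ]
[147.1 260.9] [24.  51.7] [0.7159 0.2627 0.076 ] [0.7302 0.2773 0.038 ]
[34.7 10. ] [ 20.8 185. ] [0.7932 0.0462 0.076 ] [0.8165 0.0354 0.038 ]
```

```bash
python3 -c "
from h import *
go(.6098,.1255,.042,178.2)"
```

```text
shift [199.4  78.2 -18.6] turn 1.64 | pos [0.5929 0.2046 0.2412] jaw 179.84 tilt x [-0.0073 -0.0044] F [ 0.7 -0.2  0.1] open 87.3 t 2.17 j [ 37.  16.  -4.  -0. -71. -37.]
```

Call:
{"op": "arm_command", "data": {"commands": [30, 39, -9, 1.6, 100, 30, 39, -9, 0, 100, 40, 0, 0, 0, 100, 0, 0, 0, 0, 100]}}

```text
clock: 2.68
tool_pos: [0.6095, 0.1247, 0.1398]
orientation: [29.3, 89.6, -152.4]
force: [-0.0, 0.2, 0.1]
opening: 0.0878
```

```bash
python3 -c "
from h import *
go(.6098,.1255,.042,178.2)"
```

```text
shift [97.8 -1.1 -0.8] turn 0.01 | pos [0.6095 0.1247 0.1398] jaw 178.21 tilt x [-0.0057 -0.003 ] F [-0.   0.2  0.1] open 87.8 t 2.67 j [ 30.  20. -13.  -0. -58. -31.]
```

Good tracking. Descend and close.

Call:
{"op": "arm_command", "data": {"commands": [45, -1, -0.8, 0, 100, 40, 0, 0, 0, 100, 12, 0, 0, 0, 100, 0, 0, 0, 0, 100]}}

```text
clock: 3.18
tool_pos: [0.615, 0.1302, 0.0486]
orientation: [178.5, 89.8, -3.0]
force: [0.3, 0.9, 0.1]
opening: 0.0873
```

```bash
python3 -c "
from h import *
go(.6098,.1255,.042,178.2)"
```

```text
shift [6.6 4.9 5.2] turn 0.33 | pos [0.615  0.1302 0.0486] jaw 178.53 tilt x [ 0.0043 -0.0002] F [0.3 0.9 0.1] open 87.3 t 3.17 j [ 30.  25. -18.   0. -47. -31.]
```

Call:
{"op": "arm_command", "data": {"commands": [0, 0, 0, 0, 45, 0, 0, 0, 0, 45, 0, 0, 0, 0, 45, 0, 0, 0, 0, 45, 0, 0, 0, 0, 45]}}

```text
clock: 3.8
tool_pos: [0.6158, 0.1313, 0.0533]
orientation: [-164.1, 89.6, 14.4]
force: [-1.3, 0.4, -0.9]
opening: 0.0475
```

```bash
python3 -c "
from h import *
go(.6098,.1255,.042,178.2)"
```

```text
shift [11.2  6.   5.9] turn 0.36 | pos [0.6158 0.1313 0.0533] jaw 178.56 tilt x [0.0076 0.002 ] F [-1.3  0.4 -0.9] open 47.5 t 3.8 j [ 30.  25. -17.   0. -47. -31.]
```

Call:
{"op": "arm_command", "data": {"commands": [0, 0, 0, 0, 100, 0, 0, 0, 0, 100, 0, 0, 0, 0, 100]}}

```text
clock: 4.18
tool_pos: [0.6175, 0.1316, 0.0539]
orientation: [-164.9, 89.4, 13.6]
force: [-0.0, -0.4, -0.2]
opening: 0.0718
```

```bash
python3 -c "
from h import *
go(.6155,.1255,.042,178.2)"
```

```text
shift [11.9  6.2  2. ] turn 0.39 | pos [0.6175 0.1316 0.0539] jaw 178.59 tilt x [0.0106 0.0026] F [-0.  -0.4 -0.2] open 71.8 t 4.17 j [ 30.  25. -17.   0. -47. -31.]
```

Call:
{"op": "arm_command", "data": {"commands": [0, 6, 0, 0, 100, 6, 0, 0, 0, 100, 6, 0, 0, 0, 100]}}

```text
clock: 4.55
tool_pos: [0.6181, 0.1253, 0.0417]
orientation: [-163.8, 89.3, 14.8]
force: [-0.1, 0.8, -1.1]
opening: 0.0876
```

```bash
python3 -c "
from h import *
go(.6155,.1255,.042,178.2)"
```

```text
shift [-0.3 -0.2  2.6] turn 0.38 | pos [0.6181 0.1253 0.0417] jaw 178.58 tilt x [0.0119 0.0031] F [-0.1  0.8 -1.1] open 87.6 t 4.55 j [ 29.  26. -18.   0. -45. -31.]
```

Call:
{"op": "arm_command", "data": {"commands": [0, 0, 2, 0.4, 45, 0, 0, 0, 0, 45, 0, 0, 0, 0, 45, 0, 0, 0, 0, 45, 0, 0, 0, 0, 45]}}

```text
clock: 5.18
tool_pos: [0.6157, 0.1253, 0.041]
orientation: [-165.0, 89.4, 13.2]
force: [1.0, -0.9, -1.8]
opening: 0.0476
```

```bash
python3 - <<'E'
from h import *
go(.6155,.1255,.042,178.2)
s=snap("wrist","w4")
E
```

```text
shift [-1.  -0.2  0.2] turn -0.04 | pos [0.6157 0.1253 0.041 ] jaw 178.16 tilt x [0.011  0.0026] F [ 1.  -0.9 -1.8] open 47.6 t 5.17 j [ 29.  26. -18.   0. -45. -31.]
```

Call:
{"op": "arm_command", "data": {"commands": [-40, 0, 0, 0, 45, -40, 0, 0, 0, 45, -40, 0, 0, 0, 45, -10, 0, 0, 0, 45]}}

```text
clock: 5.72
tool_pos: [0.6095, 0.1237, 0.1676]
orientation: [21.9, 89.9, -160.1]
force: [0.2, 0.9, -6.2]
opening: 0.0476
```

```bash
python3 - <<'E'
from h import *
go(.4947,.364,.17,178.25)
s=snap("side");c=s["frame"][60:260,110:340]
a=snap("wrist")["frame"]
a=cv2.resize(a,(460,345));b=cv2.resize(c,(400,345))
cv2.imwrite("pics/m5.png",np.hstack([b,a])[:, :800])
E
```

```text
shift [  -2.3 -236.2  123. ] turn -0.23 | pos [0.6095 0.1237 0.1676] jaw 178.02 tilt x [-0.0022 -0.0008] F [ 0.2  0.9 -6.2] open 47.6 t 5.72 j [ 29.  18. -11.  -0. -61. -31.]
```

View pics/m5.png

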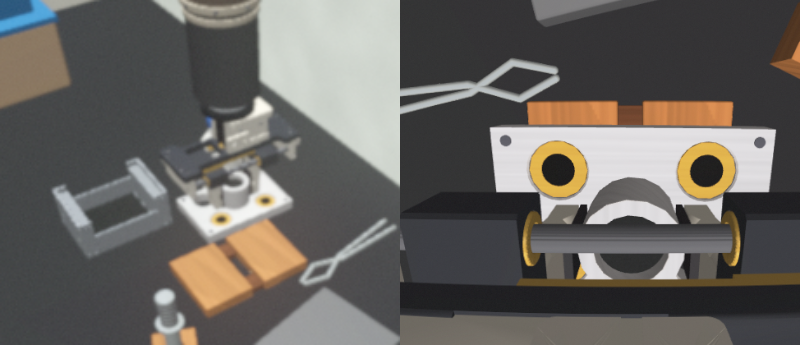

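Flange is held with the bushes in it. I'll move −x first, clear of the bottle, then +y to above the box.

Call:
{"op": "arm_command", "data": {"commands": [0, 0, 40, 0, 45, 0, -10, 40, 0, 45, 0, -50, 35, 0, 45, 0, -55, 4, 0, 45, 0, -55, 0, 0, 45]}}

```text
clock: 6.45
tool_pos: [0.486, 0.2941, 0.1519]
orientation: [28.5, 88.6, -154.0]
force: [1.5, -0.4, -6.4]
opening: 0.0473
```

Call:
{"op": "arm_command", "data": {"commands": [-3, -45, 0, 0, 45, 0, -15, 0, 0, 45, 0, 0, 0, 0, 45, 0, 0, 0, 0, 45]}}

```text
clock: 6.95
tool_pos: [0.4841, 0.3556, 0.144]
orientation: [34.8, 87.8, -147.6]
force: [-0.7, -0.3, -6.4]
opening: 0.0477
```

```bash
cat >> h.py <<'E'
def bores(s,zt,y0=150):
    g=cv2.cvtColor(s["frame"],cv2.COLOR_BGR2GRAY);out=[]
    for ct in cv2.findContours((g<70).astype(np.uint8),cv2.RETR_CCOMP,cv2.CHAIN_APPROX_NONE)[0]:
        a=cv2.contourArea(ct)
        if 150<a<1800 and len(ct)>5:
            c,ax,_=cv2.fitEllipse(ct)
            if ax[0]/ax[1]>.8 and abs(np.pi*ax[0]*ax[1]/4/a-1)<.1: out.append((c,ax,onz(s,c,zt)))
    return out
E
python3 - <<'E'
from h import *
go(.4947,.364,.17,178.25)
s=snap("wrist","w6");o=get_obs()
for b in bores(s,o["tool_pos"][2]-.003): print(np.round(b[0],1),np.round(b[1],1),b[2].round(4))
E
```

```text
shift [-26.6  -8.3  -9.4] turn -0.65 | pos [0.4841 0.3556 0.144 ] jaw 177.6 tilt x [-0.033 -0.021] F [-0.7 -0.3 -6.4] open 47.7 t 6.95 j [ 54.  19. -13.  -1. -60. -56.]
[372.6 207.1] [36.9 39.3] [0.4424 0.3297 0.141 ]
[191.9 205.5] [36.7 39.3] [0.5221 0.3252 0.141 ]
```

Call:
{"op": "arm_command", "data": {"commands": [0, -9, -11, -0.8, 45, 20, 0, 0, 0, 45]}}

```text
clock: 7.25
tool_pos: [0.4971, 0.3635, 0.125]
orientation: [32.4, 88.0, -149.2]
force: [-0.0, 1.1, -7.0]
opening: 0.0474
```

```bash
cat > fl.py <<'E'
from h import *
M,o=yaw()
s=snap("wrist");zt=o["tool_pos"][2]-.003
b=[q for q in bores(s,zt) if q[0][1]>150]
for q in b: print(np.round(q[0],1),np.round(q[1],1),q[2].round(4))
# plate plane is normal to the tool: intersect with the tilted plane
n=M[:,0];p0=o["tool_pos"]+.003*n;P=[]
for q in b:
    c,d=ray(s,q[0]);P.append(c+d*((p0-c)@n)/(d@n))
P=sorted(P,key=lambda p:p[0]);d=P[-1]-P[0];u=d/np.linalg.norm(d);w=np.cross(-n,u)
print("len",np.linalg.norm(d),"yaw",np.degrees(np.arctan2(d[1],d[0])),"plate-top centre",((P[0]+P[-1])/2+.027*w).round(4))
go(.4947,.364,.09,178.25)
E
python3 fl.py
```

```text
[372.6 207.1] [36.9 39.3] [0.4559 0.337  0.122 ]
[192.  205.6] [36.8 39.3] [0.5356 0.3336 0.122 ]
len 0.07939973473727101 yaw -2.076828723139523 plate-top centre [0.497  0.3622 0.1221]
shift [31.  -3.2 -0.9] turn 0.05 | pos [0.4948 0.3615 0.1211] jaw 178.3 tilt x [-0.0351 -0.0218] F [ -1.8  -1.  -10.3] open 47.9 t 7.3 j [ 54.  21. -13.  -1. -58. -55.]
```

Call:
{"op": "arm_command", "data": {"commands": [9, -4, -0.5, 0, 45, 7, 0, 0, 0, 45]}}

```text
clock: 7.55
tool_pos: [0.496, 0.365, 0.1047]
orientation: [33.6, 87.7, -148.1]
force: [-1.1, -0.1, -6.5]
opening: 0.0475
```

```bash
python3 fl.py
```

```text
[372.6 207.1] [37.  39.4] [0.4547 0.3387 0.1017]
[192.  205.6] [36.8 39.3] [0.5344 0.3351 0.1017]
len 0.07940093207671757 yaw -2.1878610227742796 plate-top centre [0.4959 0.3637 0.1018]
shift [13.9  0.3  0.4] turn 0.01 | pos [0.4956 0.3646 0.1039] jaw 178.26 tilt x [-0.0353 -0.0223] F [-1.2  0.8 -8.7] open 47.3 t 7.6 j [ 54.  22. -14.  -1. -56. -55.]
```

Call:
{"op": "arm_command", "data": {"commands": [6, -1, 0, 0, 45, 4, 0, 0, 0, 45]}}

```text
clock: 7.85
tool_pos: [0.4957, 0.3658, 0.094]
orientation: [33.7, 87.7, -148.0]
force: [-0.5, 0.6, -6.7]
opening: 0.0476
```

```bash
python3 fl.py
```

```text
[372.6 207.1] [37.  39.4] [0.4543 0.3395 0.091 ]
[192.  205.6] [36.8 39.3] [0.534  0.3359 0.091 ]
len 0.0794201771116907 yaw -2.1904716507196373 plate-top centre [0.4955 0.3645 0.091 ]
shift [3.7 1.6 0.7] turn 0.02 | pos [0.4955 0.3657 0.0936] jaw 178.27 tilt x [-0.0347 -0.0218] F [-0.2 -0.6 -7.7] open 47.5 t 7.9 j [ 54.  23. -14.  -1. -55. -55.]
```

Call:
{"op": "arm_command", "data": {"commands": [3, 0, 0.5, 0, 45, 3, 0, 0, 0, 45]}}

```text
clock: 8.15
tool_pos: [0.4948, 0.3655, 0.0881]
orientation: [34.1, 87.7, -147.6]
force: [-7.1, -4.1, 3.7]
opening: 0.0478
```

```bash
python3 fl.py
```

```text
[372.4 207.4] [36.9 39.3] [0.4536 0.3393 0.0851]
[191.9 205.9] [37.  39.4] [0.5332 0.3357 0.0851]
len 0.07932479052255771 yaw -2.1667641660868147 plate-top centre [0.4947 0.3643 0.0851]
shift [-1.9  1.5  0.1] turn 0.05 | pos [0.4948 0.3655 0.0881] jaw 178.3 tilt x [-0.0343 -0.0218] F [-4.3 -2.   0.9] open 47.5 t 8.2 j [ 54.  23. -15.  -1. -54. -55.]
```

Seated at the expected height. Release, lift and look.

Call:
{"op": "arm_command", "data": {"commands": [0, 0, 0, 0, 100, 0, 0, 0, 0, 100, 0, 0, 0, 0, 100, 0, 0, 0, 0, 100]}}

```text
clock: 8.7
tool_pos: [0.497, 0.3675, 0.091]
orientation: [32.6, 88.1, -149.0]
force: [1.0, 0.3, -0.0]
opening: 0.0818
```

Call:
{"op": "arm_command", "data": {"commands": [-30, 0, 0, 0, 100, -40, 0, 0, 0, 100, -40, -25, 0, 0, 100, -20, -25, 0, 0, 100, 0, 0, 0, 0, 100]}}

```text
clock: 9.32
tool_pos: [0.5027, 0.4206, 0.2242]
orientation: [32.9, 88.1, -148.8]
force: [-0.6, -0.9, -0.2]
opening: 0.0878
```

```bash
python3 - <<'E'
from h import *
import pickle
go(.4246,.0120,.24)
s=snap("wrist");pickle.dump(s,open("w7.pkl","wb"))
cv2.imwrite("pics/w7.png",cv2.resize(s["frame"][0:300],(800,428)))
for b in bores(s,.082): print(np.round(b[0],1),np.round(b[1],1),b[2].round(4))
s=snap("side","s7")
E
```

```text
shift [ -6.4 410.9  66.6] turn 0 | pos [0.5027 0.4206 0.2242] jaw 178.33 tilt x [-0.0288 -0.0175] F [-0.6 -0.9 -0.2] open 87.8 t 9.32 j [ 56.  20.  -0.  -1. -72. -58.]
[233.3 167.9] [20.4 20.9] [0.5364 0.3898 0.082 ]
[285.4 135.1] [43.1 43.8] [0.4942 0.3654 0.082 ]
[336.   99.6] [20.5 21.1] [0.4543 0.3393 0.082 ]
[232.6  98. ] [21.2 21.7] [0.534 0.336 0.082]
```

View pics/w7.png

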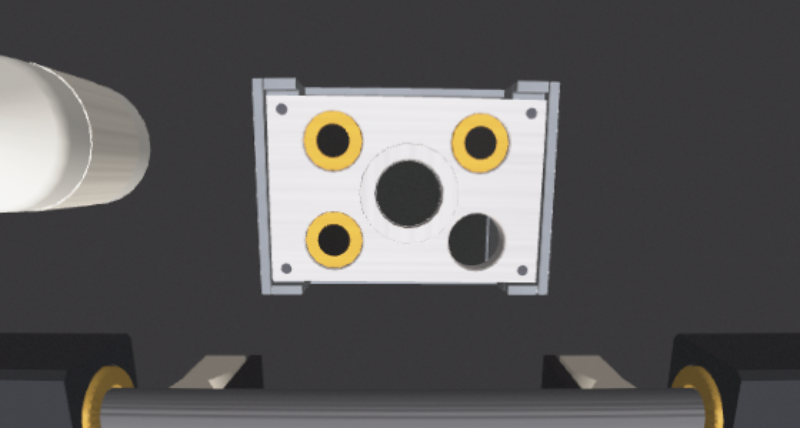

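The flange sits level in the box with its three bushes. Now to the drift, with idle rows so the tilt settles out.

Call:
{"op": "arm_command", "data": {"commands": [-3, 62, 14, 0, 100, -3, 62, 14, 0, 100, -3, 62, 14, 0, 100, -3, 62, 14, 0, 100, -3, 62, 14, 0, 100]}}

```text
clock: 10.05
tool_pos: [0.4216, 0.1141, 0.2391]
orientation: [38.1, 87.2, -143.5]
force: [2.1, -0.5, 0.2]
opening: 0.0877
```

Call:
{"op": "arm_command", "data": {"commands": [0, 0, 0, 0, 100, 0, 0, 0, 0, 100, 0, 0, 0, 0, 100, 0, 0, 0, 0, 100, 0, 0, 0, 0, 100]}}

```text
clock: 10.68
tool_pos: [0.4196, 0.111, 0.2373]
orientation: [37.7, 87.0, -144.1]
force: [1.0, 0.5, 0.6]
opening: 0.0877
```

Call:
{"op": "arm_command", "data": {"commands": [0, 0, 0, 0, 100, 0, 0, 0, 0, 100, 0, 0, 0, 0, 100, 0, 0, 0, 0, 100, 0, 0, 0, 0, 100]}}

```text
clock: 11.3
tool_pos: [0.4197, 0.1116, 0.2369]
orientation: [37.8, 87.0, -143.9]
force: [0.4, 0.1, -0.9]
opening: 0.0877
```

```bash
python3 - <<'E'
from h import *
import pickle
go(.4246,.0120,.24)
s=snap("wrist");pickle.dump(s,open("w8.pkl","wb"))
cv2.imwrite("pics/w8.png",cv2.resize(s["frame"][0:300],(800,428)))
E
```

```text
shift [-0.2 99.5 -7.8] turn 0 | pos [0.4197 0.1116 0.2369] jaw 178.24 tilt x [-0.0427 -0.0311] F [ 0.4  0.1 -0.9] open 87.7 t 11.3 j [ 41.  -1. -25.  -0. -70. -42.]
```

View pics/w8.png

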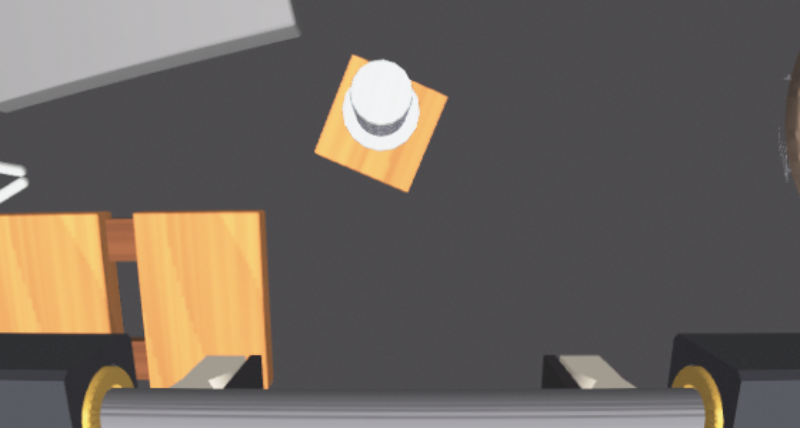

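The drift is at (381,90) in the view, standing upright. The tool has gathered 3° of tilt, so I'll test whether an out-and-back radial move undoes it.

Call:
{"op": "arm_command", "data": {"commands": [0, 0, -60, 0, 100, 0, 0, -60, 0, 100, 0, 0, -60, 0, 100, 0, 0, 0, 0, 100]}}

```text
clock: 11.85
tool_pos: [0.605, 0.1063, 0.2293]
orientation: [37.4, 87.1, -144.1]
force: [-0.7, 0.2, -0.6]
opening: 0.0874
```

```bash
python3 - <<'E'
from h import *
import pickle
go(.4246,.0120,.24)
s=pickle.load(open("w8.pkl","rb"));k=(1.4286,1.4267)
for n,p,z in [("top",(381,92),.163),("collar",(381,113),.103)]: print(n,onz(s,((p[0]+.5)/k[0]-.5,(p[1]+.5)/k[1]-.5),z).round(4))
q=np.array([onz(s,((x+.5)/k[0]-.5,(y+.5)/k[1]-.5),.045) for x,y in [(353,55),(447,97),(408,191),(315,153)]]);print(q.round(4).tolist(),q.mean(0))
E
```

```text
shift [ -0.5  99.4 178. ] turn 0 | pos [0.605  0.1063 0.2293] jaw 178.39 tilt x [-0.0412 -0.0298] F [-0.7  0.2 -0.6] open 87.4 t 11.85 j [ 28.  16.  -5.   0. -71. -30.]
top [0.4226 0.0121 0.163 ]
collar [0.4224 0.0127 0.103 ]
[[0.4379, -0.0298, 0.045], [0.3804, -0.0035, 0.045], [0.4065, 0.0539, 0.045], [0.4644, 0.0283, 0.045]] [0.42228783 0.01222208 0.045     ]
```

Call:
{"op": "arm_command", "data": {"commands": [0, 0, 20, 0, 100, 0, 0, 20, 0, 100, 0, 0, 20, 0, 100, 0, 0, 20, 0, 100, 0, 0, 20, 0, 100]}}

```text
clock: 12.48
tool_pos: [0.5016, 0.1083, 0.2315]
orientation: [36.8, 86.9, -144.9]
force: [0.1, -0.7, -0.4]
opening: 0.0875
```

```bash
python3 - <<'E'
from h import *
go(.4246,.0120,.24)
E
```

```text
shift [-2.  98.7 74.3] turn 0 | pos [0.5016 0.1083 0.2315] jaw 178.25 tilt x [-0.0446 -0.0314] F [ 0.1 -0.7 -0.4] open 87.5 t 12.47 j [ 34.   7. -17.   0. -69. -36.]
```

Call:
{"op": "arm_command", "data": {"commands": [60, 0, 0, 0, 100, 60, 0, 0, 0, 100]}}

```text
clock: 12.72
tool_pos: [0.4983, 0.1068, 0.1154]
orientation: [38.5, 87.7, -143.1]
force: [0.8, 1.2, -1.2]
opening: 0.0878
```

```bash
python3 -c "
from h import *
go(.4246,.0120,.24)"
```

```text
shift [-119.8   99.8   74.9] turn 0 | pos [0.4983 0.1068 0.1154] jaw 178.39 tilt x [-0.0323 -0.0243] F [ 0.8  1.2 -1.2] open 87.8 t 12.72 j [ 34.  12. -27.   0. -53. -36.]
```

Call:
{"op": "arm_command", "data": {"commands": [-25, 0, 0, 0, 100, -25, 0, 0, 0, 100, -25, 0, 0, 0, 100, -25, 0, 0, 0, 100, -25, 0, 0, 0, 100]}}

```text
clock: 13.35
tool_pos: [0.496, 0.1076, 0.2375]
orientation: [36.2, 86.9, -145.4]
force: [1.5, -0.2, -0.6]
opening: 0.0875
```

```bash
python3 -c "
from h import *
go(.4246,.0120,.24)"
```

```text
shift [ 3.6 97.5 68.7] turn 0 | pos [0.496  0.1076 0.2375] jaw 178.38 tilt x [-0.0444 -0.0306] F [ 1.5 -0.2 -0.6] open 87.5 t 13.35 j [ 34.   6. -17.   0. -70. -36.]
```

Call:
{"op": "arm_command", "data": {"commands": [0, 0, -60, 0, 100, 0, 0, -60, 0, 100, 0, 0, 60, 0, 100, 0, 0, 60, 0, 100]}}

```text
clock: 13.85
tool_pos: [0.5014, 0.1099, 0.2296]
orientation: [35.8, 86.1, -145.8]
force: [-0.5, 1.2, 2.2]
opening: 0.0875
```

```bash
python3 -c "
from h import *
go(.4246,.0120,.24)"
```

```text
shift [ -2.4 100.3  74.3] turn 0 | pos [0.5014 0.1099 0.2296] jaw 178.31 tilt x [-0.0561 -0.0381] F [-0.5  1.2  2.2] open 87.5 t 13.85 j [ 34.   7. -17.  -0. -70. -36.]
```

Call:
{"op": "arm_command", "data": {"commands": [0, 0, -30, 0, 100, 0, 0, -30, 0, 100, 0, 0, -30, 0, 100, 0, 0, -30, 0, 100, 0, 0, 0, 0, 100]}}

```text
clock: 14.48
tool_pos: [0.6166, 0.106, 0.2227]
orientation: [34.7, 86.0, -146.7]
force: [-0.2, 0.9, -0.8]
opening: 0.0877
```

```bash
python3 -c "
from h import *
go(.4246,.0120,.24)"
```

```text
shift [ -2.4  99.1 190.2] turn 0 | pos [0.6166 0.106  0.2227] jaw 178.54 tilt x [-0.0588 -0.0386] F [-0.2  0.9 -0.8] open 87.7 t 14.47 j [ 28.  18.  -3.   0. -72. -29.]
```

Call:
{"op": "arm_command", "data": {"commands": [0, 0, 60, 0, 100, 0, 0, 60, 0, 100, 0, 0, -60, 0, 100, 0, 0, -60, 0, 100, 0, 0, 0, 0, 100]}}

```text
clock: 15.1
tool_pos: [0.605, 0.1037, 0.2243]
orientation: [33.6, 85.9, -147.6]
force: [-0.7, -0.6, -0.6]
opening: 0.0878
```

```bash
python3 -c "
from h import *
go(.4246,.0120,.24)"
```

```text
shift [ -1.3  95.7 179. ] turn 0 | pos [0.605  0.1037 0.2243] jaw 178.74 tilt x [-0.0602 -0.0382] F [-0.7 -0.6 -0.6] open 87.8 t 15.1 j [ 28.  17.  -5.   0. -72. -29.]
```

Call:
{"op": "arm_command", "data": {"commands": [60, 0, 0, 0, 100, 60, 0, 0, 0, 100, -60, 0, 0, 0, 100, -60, 0, 0, 0, 100, 0, 0, 0, 0, 100]}}

```text
clock: 15.72
tool_pos: [0.5978, 0.1026, 0.2212]
orientation: [32.6, 85.4, -148.6]
force: [0.8, 1.2, 0.2]
opening: 0.0877
```

```bash
python3 -c "
from h import *
go(.4246,.0120,.24)"
```

```text
shift [ -3.3  94.6 172.1] turn 0 | pos [0.5978 0.1026 0.2212] jaw 178.73 tilt x [-0.0678 -0.0415] F [0.8 1.2 0.2] open 87.7 t 15.72 j [ 28.  17.  -5.   0. -72. -30.]
```

Call:
{"op": "arm_command", "data": {"commands": [40, 0, 0, 0, 100, 40, 0, 0, 0, 100, 40, 0, 0, 0, 100, 30, 0, 0, 0, 100, 0, 0, 0, 0, 100]}}

```text
clock: 16.35
tool_pos: [0.5825, 0.0969, 0.0708]
orientation: [31.9, 85.7, -149.3]
force: [-0.4, -0.3, 0.1]
opening: 0.0875
```

```bash
python3 -c "
from h import *
go(.4246,.0120,.24)"
```

```text
shift [-155.2   94.6  166.6] turn 0 | pos [0.5825 0.0969 0.0708] jaw 178.77 tilt x [-0.0647 -0.0384] F [-0.4 -0.3  0.1] open 87.5 t 16.35 j [ 29.  23. -18.   0. -53. -30.]
```

Call:
{"op": "arm_command", "data": {"commands": [0, 0, 0, 0, 100, 0, 0, 0, 0, 100, 0, 0, 0, 0, 100, 0, 0, 0, 0, 100, 0, 0, 0, 0, 100]}}

```text
clock: 16.98
tool_pos: [0.5845, 0.0982, 0.0759]
orientation: [32.7, 86.1, -148.4]
force: [0.4, 0.1, -0.3]
opening: 0.0872
```

Call:
{"op": "arm_command", "data": {"commands": [0, 0, 0, 0, 100, 0, 0, 0, 0, 100, 0, 0, 0, 0, 100, 0, 0, 0, 0, 100, 0, 0, 0, 0, 100]}}

```text
clock: 17.6
tool_pos: [0.5845, 0.0981, 0.0757]
orientation: [32.7, 86.1, -148.4]
force: [-0.1, -0.2, 0.2]
opening: 0.0876
```

```bash
python3 -c "
from h import *
go(.4246,.0120,.24)"
```

```text
shift [-151.5   95.1  167.3] turn 0 | pos [0.5845 0.0981 0.0757] jaw 178.83 tilt x [-0.0583 -0.0358] F [-0.1 -0.2  0.2] open 87.6 t 17.6 j [ 29.  23. -18.   0. -53. -30.]
```

Call:
{"op": "arm_command", "data": {"commands": [-10, 0, 0, 0, 100, -10, 0, 0, 0, 100, -10, 0, 0, 0, 100, -10, 0, 0, 0, 100, -10, 0, 0, 0, 100]}}

```text
clock: 18.23
tool_pos: [0.5877, 0.1001, 0.1293]
orientation: [32.8, 86.1, -148.3]
force: [-0.1, 0.4, -0.0]
opening: 0.0876
```

```bash
python3 -c "
from h import *
go(.4246,.0120,.24)"
```

```text
shift [-97.8  95.  167.4] turn 0 | pos [0.5877 0.1001 0.1293] jaw 178.84 tilt x [-0.0579 -0.0357] F [-0.1  0.4 -0. ] open 87.6 t 18.23 j [ 29.  20. -14.   0. -60. -30.]
```

Call:
{"op": "arm_command", "data": {"commands": [50, 0, 0, 0, 100, 0, 0, 0, 0, 100]}}

```text
clock: 18.48
tool_pos: [0.5862, 0.0989, 0.0814]
orientation: [33.3, 86.3, -147.7]
force: [-0.9, -0.5, -0.5]
opening: 0.0876
```

```bash
python3 -c "
from h import *
go(.4246,.0120,.24)"
```

```text
shift [-146.5   95.3  168.2] turn 0 | pos [0.5862 0.0989 0.0814] jaw 178.86 tilt x [-0.0543 -0.0343] F [-0.9 -0.5 -0.5] open 87.6 t 18.48 j [ 29.  22. -17.   0. -54. -30.]
```

Slow lifts cost no tilt and a quick drop recovers some. I'll repeat that cycle to level the tool.

Call:
{"op": "arm_command", "data": {"commands": [-15, 0, 0, 0, 100, -15, 0, 0, 0, 100, -15, 0, 0, 0, 100, 45, 0, 0, 0, 100, 0, 0, 0, 0, 100]}}

```text
clock: 19.1
tool_pos: [0.5917, 0.1008, 0.0938]
orientation: [36.9, 87.0, -144.1]
force: [0.0, -0.1, 0.5]
opening: 0.0876
```

Call:
{"op": "arm_command", "data": {"commands": [-15, 0, 0, 0, 100, -15, 0, 0, 0, 100, -15, 0, 0, 0, 100, 45, 0, 0, 0, 100, 0, 0, 0, 0, 100]}}

```text
clock: 19.73
tool_pos: [0.597, 0.1027, 0.1067]
orientation: [42.5, 87.7, -138.4]
force: [-0.7, -0.6, -0.0]
opening: 0.0878
```

Call:
{"op": "arm_command", "data": {"commands": [-15, 0, 0, 0, 100, -15, 0, 0, 0, 100, -15, 0, 0, 0, 100, 45, 0, 0, 0, 100, 0, 0, 0, 0, 100]}}

```text
clock: 20.35
tool_pos: [0.6019, 0.1044, 0.1194]
orientation: [52.6, 88.3, -128.2]
force: [0.4, -0.6, -0.3]
opening: 0.0875
```

```bash
python3 -c "
from h import *
go(.4246,.0120,.24)"
```

```text
shift [-115.1   97.6  178.1] turn 0 | pos [0.6019 0.1044 0.1194] jaw 179.19 tilt x [-0.0182 -0.0231] F [ 0.4 -0.6 -0.3] open 87.5 t 20.35 j [ 29.  20. -15.   1. -56. -30.]
```

Call:
{"op": "arm_command", "data": {"commands": [-12, 0, 0, 0, 100, -12, 0, 0, 0, 100, -12, 0, 0, 0, 100, -12, 0, 0, 0, 100, -12, 0, 0, 0, 100]}}

```text
clock: 20.98
tool_pos: [0.6056, 0.1067, 0.19]
orientation: [63.2, 88.6, -117.6]
force: [-0.0, 0.7, 0.7]
opening: 0.0878
```

Call:
{"op": "arm_command", "data": {"commands": [60, 0, 0, 0, 100, 0, 0, 0, 0, 100, 0, 0, 0, 0, 100]}}

```text
clock: 21.35
tool_pos: [0.6079, 0.1063, 0.1349]
orientation: [77.8, 88.8, -102.9]
force: [0.4, 0.2, 0.5]
opening: 0.0876
```

Call:
{"op": "arm_command", "data": {"commands": [-12, 0, 0, 0, 100, -12, 0, 0, 0, 100, -12, 0, 0, 0, 100, -12, 0, 0, 0, 100, -12, 0, 0, 0, 100]}}

```text
clock: 21.98
tool_pos: [0.6099, 0.1082, 0.2041]
orientation: [95.3, 89.0, -85.4]
force: [-0.3, 0.3, 0.1]
opening: 0.0875
```

Call:
{"op": "arm_command", "data": {"commands": [60, 0, 0, 0, 100, 0, 0, 0, 0, 100, 0, 0, 0, 0, 100]}}

```text
clock: 22.35
tool_pos: [0.6128, 0.108, 0.1489]
orientation: [117.3, 89.0, -63.3]
force: [0.2, 0.4, -0.7]
opening: 0.0877
```

```bash
python3 -c "
from h import *
go(.4246,.0120,.24)"
```

```text
shift [-91.   99.3 186.5] turn 0 | pos [0.6128 0.108  0.1489] jaw 179.43 tilt x [ 0.008 -0.016] F [ 0.2  0.4 -0.7] open 87.7 t 22.35 j [ 29.  19. -13.   1. -58. -30.]
```

Tilt is nearly gone. Move gently to above the drift.

Call:
{"op": "arm_command", "data": {"commands": [-15, 10, 19, 0, 100, -15, 10, 19, 0, 100, -15, 10, 19, 0, 100, -15, 10, 19, 0, 100, -15, 10, 19, 0, 100]}}

```text
clock: 22.98
tool_pos: [0.5182, 0.0601, 0.2353]
orientation: [140.0, 88.7, -40.5]
force: [-0.1, 0.6, -0.3]
opening: 0.0878
```

Call:
{"op": "arm_command", "data": {"commands": [-3, 10, 19, 0, 100, -3, 10, 19, 0, 100, -3, 10, 19, 0, 100, -3, 9, 16, 0, 100, 0, 0, 0, 0, 100]}}

```text
clock: 23.6
tool_pos: [0.4449, 0.0209, 0.2591]
orientation: [166.4, 88.0, -14.0]
force: [-0.2, -0.2, -0.2]
opening: 0.0876
```

```bash
python3 - <<'E'
from h import *
go(.4232,.0125,.117,178.25)
E
```

```text
shift [141.4   7.4  26.3] turn 1.33 | pos [0.4449 0.0209 0.2591] jaw 179.58 tilt x [ 0.0334 -0.0083] F [-0.2 -0.2 -0.2] open 87.6 t 23.6 j [ 29.  -4. -25.   1. -68. -30.]
```

Call:
{"op": "arm_command", "data": {"commands": [-50, 0, 0, 0, 100, 0, 0, 0, 0, 100, 17, 0, 0, 0, 100, 17, 0, 0, 0, 100, 17, 0, 0, 0, 100]}}

```text
clock: 24.22
tool_pos: [0.4462, 0.0215, 0.2576]
orientation: [168.7, 87.9, -11.7]
force: [0.2, -0.8, 0.0]
opening: 0.0871
```

```bash
python3 - <<'E'
from h import *
go(.4232,.0125,.117,178.25)
E
```

```text
shift [139.7   8.2  27.9] turn 1.35 | pos [0.4462 0.0215 0.2576] jaw 179.6 tilt x [ 0.0355 -0.0074] F [ 0.2 -0.8  0. ] open 87.1 t 24.23 j [ 29.  -4. -26.   1. -67. -30.]
```

Call:
{"op": "arm_command", "data": {"commands": [-50, 0, 0, 0, 100, 0, 0, 0, 0, 100, 17, 0, 0, 0, 100, 17, 0, 0, 0, 100, 17, 0, 0, 0, 100]}}

```text
clock: 24.85
tool_pos: [0.4435, 0.0207, 0.2462]
orientation: [154.1, 88.5, -26.3]
force: [-0.0, 0.2, 0.2]
opening: 0.0875
```

```bash
python3 - <<'E'
from h import *
go(.4232,.0125,.117,178.25)
E
```

```text
shift [128.8   6.8  23.4] turn 1.33 | pos [0.4435 0.0207 0.2462] jaw 179.58 tilt x [ 0.024  -0.0119] F [-0.   0.2  0.2] open 87.5 t 24.85 j [ 29.  -4. -26.   1. -66. -30.]
```

Call:
{"op": "arm_command", "data": {"commands": [-50, 0, 0, 0, 100, 0, 0, 0, 0, 100, 15, 0, 0, 0, 100, 15, 0, 0, 0, 100, 15, 0, 0, 0, 100]}}

```text
clock: 25.48
tool_pos: [0.4397, 0.0196, 0.2394]
orientation: [126.0, 88.9, -54.5]
force: [-0.7, -0.1, -0.5]
opening: 0.0879
```

Call:
{"op": "arm_command", "data": {"commands": [-50, 0, 0, 0, 100, 0, 0, 0, 0, 100, 15, 0, 0, 0, 100, 15, 0, 0, 0, 100, 15, 0, 0, 0, 100]}}

```text
clock: 26.1
tool_pos: [0.4348, 0.0181, 0.2309]
orientation: [84.7, 88.8, -95.8]
force: [-0.2, -0.7, 0.9]
opening: 0.0877
```

Call:
{"op": "arm_command", "data": {"commands": [5, 4, 11, 1.3, 100, 5, 3, 10, 0, 100, 5, 0, 0, 0, 100, 5, 0, 0, 0, 100]}}

```text
clock: 26.6
tool_pos: [0.4098, 0.0095, 0.2062]
orientation: [75.3, 88.7, -106.6]
force: [1.2, -0.3, -1.1]
opening: 0.0879
```

```bash
python3 - <<'E'
from h import *
go(.4232,.0125,.117,178.25)
E
```

```text
shift [ 89.   -5.5 -13.8] turn -0.19 | pos [0.4098 0.0095 0.2062] jaw 178.06 tilt x [-0.0067 -0.0225] F [ 1.2 -0.3 -1.1] open 87.9 t 26.6 j [ 30.  -4. -32.   1. -63. -33.]
```

Call:
{"op": "arm_command", "data": {"commands": [0, -5, -13, 0, 100, 0, 0, 0, 0, 100, 8, 0, 0, 0, 100, 8, 0, 0, 0, 100, 0, 0, 0, 0, 100]}}

```text
clock: 27.22
tool_pos: [0.4244, 0.0143, 0.1888]
orientation: [76.0, 88.7, -106.0]
force: [0.4, -0.2, -0.1]
opening: 0.0875
```

```bash
python3 - <<'E'
from h import *
go(.4232,.0125,.117,178.25)
E
```

```text
shift [71.8  0.2  0.8] turn -0.19 | pos [0.4244 0.0143 0.1888] jaw 178.06 tilt x [-0.0064 -0.0225] F [ 0.4 -0.2 -0.1] open 87.5 t 27.23 j [ 30.  -2. -32.   1. -60. -32.]
```

Call:
{"op": "arm_command", "data": {"commands": [14, 0, 0, 0, 100, 14, 0, 0, 0, 100, 14, 0, 0, 0, 100, 14, 0, 0, 0, 100, 8, 0, 0, 0, 100]}}

```text
clock: 27.85
tool_pos: [0.4233, 0.0126, 0.1206]
orientation: [76.0, 88.7, -105.9]
force: [0.3, 0.1, 0.3]
opening: 0.0877
```

Call:
{"op": "arm_command", "data": {"commands": [0, 0, 0, 0, 100, 0, 0, 0, 0, 100]}}

```text
clock: 28.1
tool_pos: [0.4231, 0.0124, 0.1201]
orientation: [74.3, 88.6, -107.7]
force: [0.4, -0.2, 0.5]
opening: 0.0878
```

```bash
python3 - <<'E'
from h import *
go(.4232,.0125,.117,178.25)
E
```

```text
shift [ 3.1 -0.2 -0.2] turn -0.19 | pos [0.4231 0.0124 0.1201] jaw 178.06 tilt x [-0.0072 -0.0225] F [ 0.4 -0.2  0.5] open 87.8 t 28.1 j [ 30.   3. -38.   1. -50. -32.]
```

Call:
{"op": "arm_command", "data": {"commands": [3, 0, 0, 0, 10, 0, 0, 0, 0, 10, 0, 0, 0, 0, 10, 0, 0, 0, 0, 10, 0, 0, 0, 0, 10]}}

```text
clock: 28.72
tool_pos: [0.4238, 0.0127, 0.118]
orientation: [78.9, 88.7, -103.1]
force: [0.5, 0.8, -0.2]
opening: 0.0434
```

Call:
{"op": "arm_command", "data": {"commands": [0, 0, 0, 0, 10, 0, 0, 0, 0, 10]}}

```text
clock: 28.98
tool_pos: [0.4236, 0.0126, 0.118]
orientation: [78.1, 88.7, -103.9]
force: [-1.2, 0.6, 1.1]
opening: 0.0254
```

```bash
python3 - <<'E'
from h import *
go(.4232,.0125,.117,178.25)
E
```

```text
shift [1.  0.1 0.4] turn -0.19 | pos [0.4236 0.0126 0.118 ] jaw 178.06 tilt x [-0.0053 -0.0216] F [-1.2  0.6  1.1] open 25.4 t 28.98 j [ 30.   3. -39.   1. -49. -32.]
```

Call:
{"op": "arm_command", "data": {"commands": [-15, 0, 0, 0, 10, -15, 0, 0, 0, 10, -15, 0, 0, 0, 10, -15, 0, 0, 0, 10, -15, 0, 0, 0, 10]}}

```text
clock: 29.6
tool_pos: [0.4202, 0.0132, 0.1912]
orientation: [60.4, 88.4, -121.7]
force: [-0.2, 0.1, -2.6]
opening: 0.0257
```

Call:
{"op": "arm_command", "data": {"commands": [-15, 0, 0, 0, 10, -15, 0, 0, 0, 10, -15, 0, 0, 0, 10, -15, 0, 0, 0, 10, -12, 0, 0, 0, 10]}}

```text
clock: 30.22
tool_pos: [0.4186, 0.0145, 0.2632]
orientation: [51.4, 88.2, -130.7]
force: [-0.4, 0.3, -3.2]
opening: 0.0254
```

```bash
python3 - <<'E'
from h import *
go(.4543,.340,.255,178.25)
E
```

```text
shift [  -0.4 -326.7  -23.8] turn -0.36 | pos [0.4186 0.0145 0.2632] jaw 177.89 tilt x [-0.0207 -0.0241] F [-0.4  0.3 -3.2] open 25.4 t 30.23 j [ 30.  -5. -25.   1. -72. -32.]
```

Call:
{"op": "arm_command", "data": {"commands": [-1, -22, -2, 0, 10, -1, -22, -2, 0, 10, -1, -22, -2, 0, 10, -1, -22, -2, 0, 10, -1, -22, -2, 0, 10]}}

```text
clock: 30.85
tool_pos: [0.4327, 0.1265, 0.2668]
orientation: [50.5, 88.2, -131.7]
force: [-0.2, -0.4, -4.6]
opening: 0.0253
```

Call:
{"op": "arm_command", "data": {"commands": [-1, -22, -2, 0, 10, -1, -22, -2, 0, 10, -1, -22, -2, 0, 10, -1, -22, -2, 0, 10, -1, -22, -2, 0, 10]}}

```text
clock: 31.48
tool_pos: [0.4479, 0.2434, 0.2688]
orientation: [50.4, 88.2, -131.8]
force: [0.6, -0.9, -3.5]
opening: 0.0253
```

```bash
python3 - <<'E'
from h import *
go(.4543,.340,.255,178.25)
E
```

```text
shift [ 11.4 -97.1  -2.9] turn -0.52 | pos [0.4479 0.2434 0.2688] jaw 177.73 tilt x [-0.0214 -0.0239] F [ 0.6 -0.9 -3.5] open 25.3 t 31.48 j [ 51.   4. -15.  -0. -73. -53.]
```

Call:
{"op": "arm_command", "data": {"commands": [0, -22, -0.5, -0.4, 10, 0, -22, -0.5, 0, 10, 0, -22, -0.5, 0, 10, 0, -22, -0.5, 0, 10, 0, -6, 0, 0, 10]}}

```text
clock: 32.1
tool_pos: [0.4534, 0.3454, 0.2655]
orientation: [50.3, 88.1, -131.5]
force: [0.4, -0.2, -3.1]
opening: 0.0254
```

Call:
{"op": "arm_command", "data": {"commands": [0, 0, 0, 0, 10]}}

```text
clock: 32.22
tool_pos: [0.4533, 0.3458, 0.2652]
orientation: [50.4, 88.1, -131.3]
force: [-0.2, 0.3, -3.3]
opening: 0.0254
```

```bash
cat > tip.py <<'E'
from h import *
import sys
M,o=yaw();L=.113
t=o["tool_pos"]+L*M[:,0];print("tip",t.round(4))
E
python3 - <<'E'
from tip import *
go(.4543,.340,.255,178.25)
s=snap("side");c=s["frame"][90:210,120:250];w=snap("wrist")["frame"]
cv2.imwrite("pics/m9.png",np.hstack([cv2.resize(c,(412,380)),cv2.resize(w[:,120:520],(388,407))[:380]]))
print(proj(s,[[.4543,.3393,.082],[.4953,.3645,.082],t]))
E
```

```text
tip [0.4507 0.343  0.1522]
shift [10.3  5.5 -1.4] turn -0.02 | pos [0.4533 0.3458 0.2652] jaw 178.23 tilt x [-0.0224 -0.0255] F [-0.2  0.3 -3.3] open 25.4 t 32.23 j [ 57.  11.  -8.  -0. -74. -58.]
[[163.3242928  178.14684553]
 [172.03049019 168.62370258]
 [156.52912244 159.60501908]]
```

View pics/m9.png

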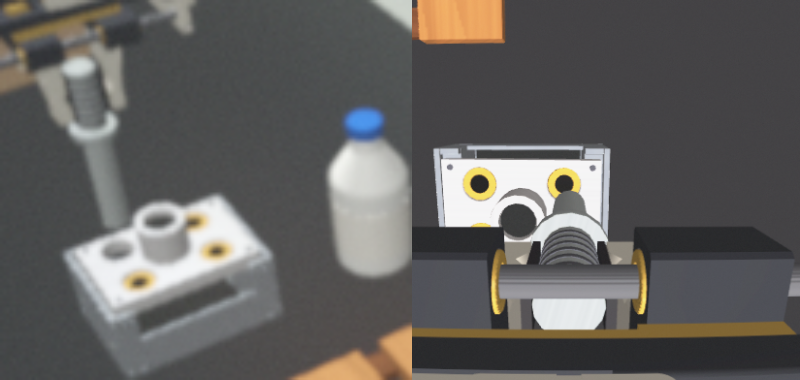

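The side view agrees with the predicted tip (117,222) and bush (138,281). Line up over bush 1 and descend.

Call:
{"op": "arm_command", "data": {"commands": [12, 2, -5, 0, 10, 14, 0, 0, 0, 10, 14, 0, 0, 0, 10, 14, 0, 0, 0, 10, 6, 0, 0, 0, 10]}}

```text
clock: 32.95
tool_pos: [0.4569, 0.3392, 0.201]
orientation: [50.0, 88.0, -131.9]
force: [-0.7, -0.4, -3.8]
opening: 0.0255
```

```bash
python3 - <<'E'
from tip import *
go(.4543,.340,.195,178.25)
E
```

```text
tip [0.4543 0.3363 0.088 ]
shift [ 6.  -0.9  2.5] turn -0.16 | pos [0.4569 0.3392 0.201 ] jaw 178.09 tilt x [-0.0229 -0.0255] F [-0.7 -0.4 -3.8] open 25.5 t 32.95 j [ 56.  13. -13.  -0. -66. -58.]
```

Call:
{"op": "arm_command", "data": {"commands": [0, -3.3, 0, 0, 10, 4, 0, 0, 0, 10, 6, 0, 0, 0, 10, 6, 0, 0, 0, 10]}}

```text
clock: 33.45
tool_pos: [0.4581, 0.3436, 0.1874]
orientation: [52.8, 88.3, -129.0]
force: [-4.0, -1.3, 11.4]
opening: 0.0257
```

```bash
python3 - <<'E'
from tip import *
go(.4543,.340,.195,178.25)
E
```

```text
tip [0.456  0.341  0.0745]
shift [-7.4  3.9  3.9] turn -0.06 | pos [0.4581 0.3436 0.1874] jaw 178.19 tilt x [-0.0187 -0.0231] F [-4.  -1.3 11.4] open 25.7 t 33.45 j [ 56.  14. -14.  -0. -64. -58.]
```

Call:
{"op": "arm_command", "data": {"commands": [8, 1, 1, 0, 10, 8, 0, 0, 0, 10, 8, 0, 0, 0, 10]}}

```text
clock: 33.83
tool_pos: [0.457, 0.3426, 0.164]
orientation: [52.8, 88.5, -129.0]
force: [0.4, 0.3, -3.4]
opening: 0.0257
```

```bash
python3 - <<'E'
from tip import *
go(.4543,.340,.195,178.25)
E
```

```text
tip [0.455  0.3402 0.051 ]
shift [-30.9   3.4   3.1] turn -0.03 | pos [0.457  0.3426 0.164 ] jaw 178.22 tilt x [-0.0169 -0.0209] F [ 0.4  0.3 -3.4] open 25.7 t 33.83 j [ 56.  15. -16.  -0. -61. -58.]
```

Bush 1 is through, with the force back to the drift's weight. Lift, go to bush 2.

Call:
{"op": "arm_command", "data": {"commands": [-14, 0, 0, 0, 10, -16, 0, 0, 0, 10, -16, 0, 0, 0, 10, -16, 0, 0, 0, 10, -16, 0, 0, 0, 10]}}

```text
clock: 34.45
tool_pos: [0.4585, 0.3442, 0.2467]
orientation: [53.6, 88.4, -128.2]
force: [0.1, 0.2, -3.8]
opening: 0.0257
```

Call:
{"op": "arm_command", "data": {"commands": [-3, 0, -16, 0, 10, -1, 0, -16, 0, 10, -1, 0, -16, 0, 10, -1, 0, -16, 0, 10, 0, 0, -15, 0, 10]}}

```text
clock: 35.08
tool_pos: [0.5427, 0.3419, 0.2527]
orientation: [53.0, 88.5, -128.8]
force: [-1.2, -0.3, -3.0]
opening: 0.0257
```

```bash
python3 - <<'E'
from tip import *
go(.535,.340,.195,178.25)
s=snap("wrist");c=s["frame"]
cv2.imwrite("pics/m10.png",c[:300])
E
```

```text
tip [0.5408 0.3395 0.1397]
shift [57.8  0.9  6.7] turn -0.02 | pos [0.5427 0.3419 0.2527] jaw 178.23 tilt x [-0.0168 -0.021 ] F [-1.2 -0.3 -3. ] open 25.7 t 35.08 j [ 50.  17.  -0.   0. -74. -51.]
```

View pics/m10.png

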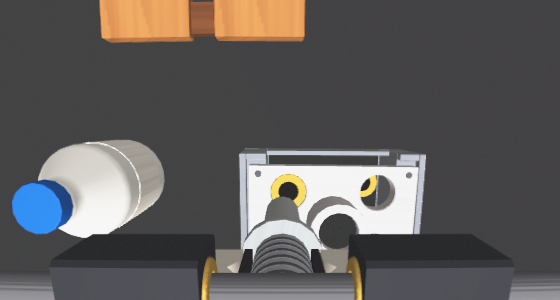

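Hole 1 is empty and the bush lies below it. The drift is near bush 2 at (288,190).

Call:
{"op": "arm_command", "data": {"commands": [8, 1.5, 6, 0, 10, 14, 0, 0, 0, 10, 14, 0, 0, 0, 10, 10, 0, 0, 0, 10, 0, 0, 0, 0, 10]}}

```text
clock: 35.75
tool_pos: [0.5359, 0.3385, 0.201]
orientation: [52.6, 88.2, -129.2]
force: [0.1, -0.6, -2.7]
opening: 0.0256
```

```bash
python3 - <<'E'
from tip import *
go(.535,.340,.195,178.25)
E
```

```text
tip [0.5337 0.3358 0.0881]
shift [ 6.  -1.6  0.8] turn -0.05 | pos [0.5359 0.3385 0.201 ] jaw 178.2 tilt x [-0.0195 -0.0239] F [ 0.1 -0.6 -2.7] open 25.6 t 35.75 j [ 50.  19.  -5.   0. -68. -52.]
```

Right on target. Push through.

Call:
{"op": "arm_command", "data": {"commands": [6, -0.5, -0.5, 0, 10, 7, 0, 0, 0, 10, 8, 0, 0, 0, 10, 8, 0, 0, 0, 10, 8, 0, 0, 0, 10]}}

```text
clock: 36.38
tool_pos: [0.5373, 0.3398, 0.1703]
orientation: [58.5, 88.7, -123.2]
force: [0.0, 1.1, -4.1]
opening: 0.0254
```

```bash
python3 - <<'E'
from tip import *
go(.535,.340,.195,178.25)
E
```

```text
tip [0.5359 0.3377 0.0573]
shift [-24.7   0.4   2.6] turn 0.09 | pos [0.5373 0.3398 0.1703] jaw 178.34 tilt x [-0.0123 -0.0188] F [ 0.   1.1 -4.1] open 25.4 t 36.38 j [ 50.  20.  -8.   0. -63. -52.]
```

Call:
{"op": "arm_command", "data": {"commands": [6, 0, 0, 0, 10, -14, 0, 0, 0, 10, -16, 0, 0, 0, 10, -16, 0, 0, 0, 10, -16, 0, 0, 0, 10]}}

```text
clock: 37.0
tool_pos: [0.5383, 0.3408, 0.2288]
orientation: [59.0, 88.6, -122.7]
force: [0.5, 0.0, -3.2]
opening: 0.0255
```

Call:
{"op": "arm_command", "data": {"commands": [-16, 0, 0, 0, 10, -5, -17, 0, 0, 10, 0, -17, 0, 0, 10, 0, -15, 0, 0, 10, 0, 0, 0, 0, 10]}}

```text
clock: 37.62
tool_pos: [0.5403, 0.3947, 0.2521]
orientation: [59.5, 88.8, -122.1]
force: [-0.1, 1.0, -3.6]
opening: 0.0257
```

```bash
python3 - <<'E'
from tip import *
go(.5364,.392,.195,178.25)
s=snap("wrist","w11")
for b in bores(s,.082): print(np.round(b[0],1),np.round(b[1],1),b[2].round(4))
E
```

```text
tip [0.539  0.3927 0.1391]
shift [57.1  1.8  3.2] turn 0.11 | pos [0.5403 0.3947 0.2521] jaw 178.36 tilt x [-0.0112 -0.0178] F [-0.1  1.  -3.6] open 25.7 t 37.62 j [ 53.  20.   3.   0. -74. -55.]
[335.5 166.4] [37.2 38.6] [0.4906 0.3681 0.082 ]
[280.5 128.7] [15.5 15.7] [0.5378 0.3346 0.082 ]
```

Call:
{"op": "arm_command", "data": {"commands": [8, 1.5, 2, 0, 10, 14, 0, 0, 0, 10, 14, 0, 0, 0, 10, 10, 0, 0, 0, 10, 0, 0, 0, 0, 10]}}

```text
clock: 38.3
tool_pos: [0.5366, 0.3899, 0.2006]
orientation: [57.5, 88.5, -124.2]
force: [-0.3, 0.5, -3.4]
opening: 0.0256
```

```bash
python3 - <<'E'
from tip import *
go(.5364,.392,.195,178.25)
E
```

```text
tip [0.535  0.3875 0.0877]
shift [ 5.6 -2.2  0.2] turn 0.03 | pos [0.5366 0.3899 0.2006] jaw 178.28 tilt x [-0.0143 -0.0211] F [-0.3  0.5 -3.4] open 25.6 t 38.3 j [ 53.  21.  -2.   0. -68. -55.]
```

Call:
{"op": "arm_command", "data": {"commands": [5, -1.8, -1, 0, 10, 7, 0, 0, 0, 10, 8, 0, 0, 0, 10, 8, 0, 0, 0, 10, 8, 0, 0, 0, 10]}}

```text
clock: 38.92
tool_pos: [0.5389, 0.3929, 0.171]
orientation: [66.1, 89.0, -115.5]
force: [-0.9, 0.5, -3.2]
opening: 0.0256
```

Call:
{"op": "arm_command", "data": {"commands": [5, 0, 0, 0, 10]}}

```text
clock: 39.05
tool_pos: [0.5388, 0.3927, 0.1651]
orientation: [65.6, 89.0, -116.0]
force: [0.4, 0.8, -3.5]
opening: 0.0257
```

```bash
python3 - <<'E'
from tip import *
go(.5364,.392,.195,178.25)
E
```

```text
tip [0.5379 0.3909 0.0521]
shift [-29.8   1.3   2.6] turn 0.14 | pos [0.5388 0.3927 0.1651] jaw 178.39 tilt x [-0.0077 -0.0158] F [ 0.4  0.8 -3.5] open 25.7 t 39.05 j [ 53.  23.  -4.   0. -64. -55.]
```

Call:
{"op": "arm_command", "data": {"commands": [-15, 0, 0, 0, 10, -16, 0, 0, 0, 10, -16, 0, 0, 0, 10, -16, 0, 0, 0, 10, -16, 0, 0, 0, 10]}}

```text
clock: 39.67
tool_pos: [0.5399, 0.3941, 0.2495]
orientation: [67.4, 89.0, -114.2]
force: [-0.2, -0.3, -3.9]
opening: 0.0253
```

Call:
{"op": "arm_command", "data": {"commands": [-10, -15, 0, 0, 10, -5, -18, 0, 0, 10, 0, -18, 0, 0, 10, 0, 0, 0, 0, 10]}}

```text
clock: 40.17
tool_pos: [0.5422, 0.4475, 0.2695]
orientation: [73.6, 89.3, -108.0]
force: [-0.5, -0.9, -3.5]
opening: 0.0258
```

```bash
python3 - <<'E'
from tip import *
go(.4232,.0125,.26,178.25)
s=snap("wrist");cv2.imwrite("pics/m12.png",s["frame"][:300])
E
```

```text
tip [0.5418 0.4462 0.1565]
shift [ 15.1 438.1 106.5] turn 0.11 | pos [0.5422 0.4475 0.2695] jaw 178.36 tilt x [-0.0038 -0.0118] F [-0.5 -0.9 -3.5] open 25.8 t 40.17 j [ 55.  22.   9.   0. -77. -57.]
```

View pics/m12.png

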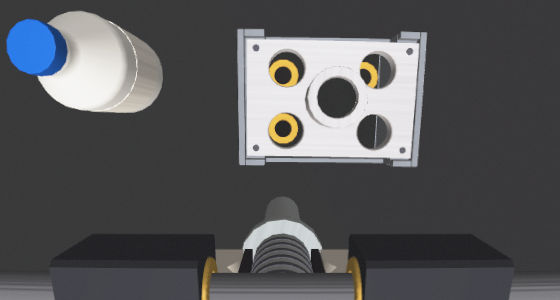

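All three bushes are out of the plate and visible below the holes. Return the drift.

Call:
{"op": "arm_command", "data": {"commands": [-0.5, 22, 5, 0, 10, -0.5, 22, 5, 0, 10, -0.5, 22, 5, 0, 10, -0.5, 22, 5, 0, 10, -0.5, 22, 5, 0, 10]}}

```text
clock: 40.85
tool_pos: [0.5126, 0.3335, 0.2718]
orientation: [69.0, 89.0, -112.6]
force: [0.1, 0.5, -2.9]
opening: 0.0256
```

Call:
{"op": "arm_command", "data": {"commands": [-0.5, 22, 5, 0, 10, -0.5, 22, 5, 0, 10, -0.5, 22, 5, 0, 10, -0.5, 22, 5, 0, 10, -0.5, 22, 5, 0, 10]}}

```text
clock: 41.48
tool_pos: [0.4825, 0.217, 0.2768]
orientation: [69.5, 89.0, -112.2]
force: [1.0, 0.3, -4.2]
opening: 0.0253
```

Call:
{"op": "arm_command", "data": {"commands": [-0.5, 22, 5, 0, 10, -0.5, 22, 5, 0, 10, -0.5, 22, 5, 0, 10, -0.5, 22, 5, 0, 10, -0.5, 22, 5, 0, 10]}}

```text
clock: 42.1
tool_pos: [0.4522, 0.1001, 0.2818]
orientation: [71.4, 89.1, -110.3]
force: [-0.2, -0.2, -3.7]
opening: 0.0255
```

```bash
python3 - <<'E'
from tip import *
go(.423,.0115,.26,178.25)
E
```

```text
tip [0.4516 0.0984 0.1688]
shift [23.4 89.1 26.6] turn 0.12 | pos [0.4522 0.1001 0.2818] jaw 178.37 tilt x [-0.0057 -0.0155] F [-0.2 -0.2 -3.7] open 25.5 t 42.1 j [ 37.  -2. -19.   1. -73. -39.]
```

Call:
{"op": "arm_command", "data": {"commands": [0, 20, 6, 0, 10, 0, 20, 6, 0, 10, 0, 20, 6, 0, 10, 0, 20, 6, 0, 10, 0, 0, 0, 0, 10]}}

```text
clock: 42.72
tool_pos: [0.4233, 0.0137, 0.2836]
orientation: [73.2, 89.1, -108.5]
force: [0.4, 0.0, -3.8]
opening: 0.0248
```

```bash
python3 - <<'E'
from tip import *
go(.423,.0115,.20,178.25)
s=snap("side")
print(proj(s,[[.4232,.0125,.045],[.4232,.0125,.163]]))
cv2.imwrite("pics/m13.png",cv2.resize(s["frame"][150:300,150:290],(560,600)))
E
```

```text
tip [0.4227 0.012  0.1706]
shift [83.6  0.9 -0.1] turn 0.03 | pos [0.4233 0.0137 0.2836] jaw 178.28 tilt x [-0.0051 -0.0152] F [ 0.4  0.  -3.8] open 24.8 t 42.73 j [ 29.  -6. -23.   1. -73. -31.]
[[210.07399858 261.09395453]
 [204.02794346 231.45460712]]
```

View pics/m13.png

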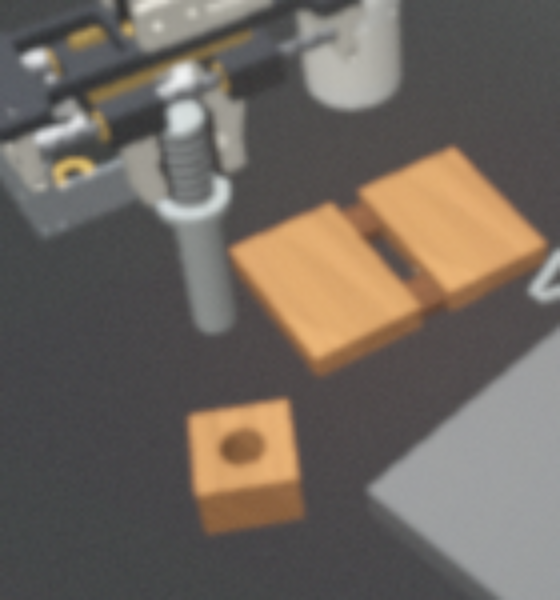

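The hole shows at (243,446), within 3 px of prediction. Descend to just above the mouth.

Call:
{"op": "arm_command", "data": {"commands": [14, 0, 0, 0, 10, 14, 0, 0, 0, 10, 14, 0, 0, 0, 10, 14, 0, 0, 0, 10, 14, 0, 0, 0, 10]}}

```text
clock: 43.4
tool_pos: [0.4235, 0.0141, 0.2082]
orientation: [70.7, 89.1, -110.9]
force: [0.4, 0.1, -4.8]
opening: 0.0254
```

Call:
{"op": "arm_command", "data": {"commands": [14, 0, 0, 0, 10, 14, 0, 0, 0, 10, 12, 0, 0, 0, 10, 0, 0, 0, 0, 10]}}

```text
clock: 43.9
tool_pos: [0.4224, 0.0132, 0.1637]
orientation: [64.0, 88.9, -117.5]
force: [0.1, -0.4, -3.9]
opening: 0.0252
```

```bash
python3 - <<'E'
from tip import *
go(.423,.0115,.118,178.25)
s=snap("side")
c=s["frame"][220:280,180:240];g=cv2.cvtColor(c,cv2.COLOR_BGR2GRAY)
cv2.imwrite("pics/m14.png",cv2.resize(c,(480,480),interpolation=cv2.INTER_CUBIC))
E
```

```text
tip [0.4214 0.0113 0.0507]
shift [45.7  0.9 -1.1] turn 0.15 | pos [0.4224 0.0132 0.1637] jaw 178.4 tilt x [-0.0087 -0.0168] F [ 0.1 -0.4 -3.9] open 25.2 t 43.9 j [ 29.  -0. -35.   1. -57. -31.]
```

View pics/m14.png

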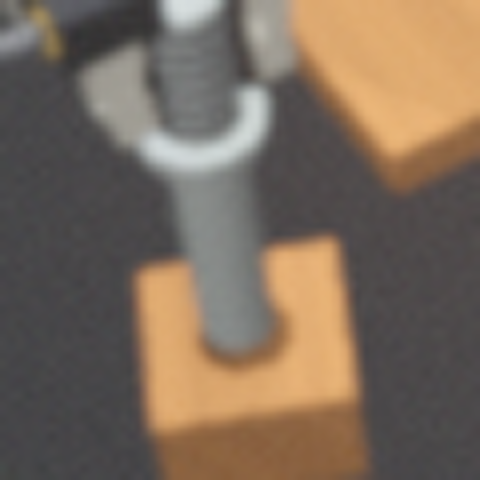

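The tip is at the mouth, about 2 mm left of centre. Correct and insert.

Call:
{"op": "arm_command", "data": {"commands": [0, 1, -1.3, 0, 10, 7, 0, 0, 0, 10, 8, 0, 0, 0, 10]}}

```text
clock: 44.32
tool_pos: [0.4254, 0.0126, 0.1502]
orientation: [75.9, 89.1, -105.7]
force: [-0.3, -0.4, -3.6]
opening: 0.0263
```

```bash
python3 - <<'E'
from tip import *
go(.423,.0115,.118,178.25)
E
```

```text
tip [0.425  0.0109 0.0372]
shift [32.2  0.7  2.3] turn 0.18 | pos [0.4254 0.0126 0.1502] jaw 178.43 tilt x [-0.0042 -0.015 ] F [-0.3 -0.4 -3.6] open 26.3 t 44.33 j [ 29.   1. -36.   1. -54. -31.]
```

Call:
{"op": "arm_command", "data": {"commands": [9, 0, 1, 0, 10, 9, 0, 0, 0, 10, 8, 0, 0, 0, 10]}}

```text
clock: 44.7
tool_pos: [0.4239, 0.0121, 0.1221]
orientation: [74.7, 89.1, -106.9]
force: [-1.0, 0.2, -3.0]
opening: 0.0257
```

```bash
python3 - <<'E'
from tip import *
go(.423,.0115,.118,178.25)
E
```

```text
tip [0.4234 0.0104 0.0091]
shift [4.1 0.5 0.9] turn 0.17 | pos [0.4239 0.0121 0.1221] jaw 178.42 tilt x [-0.0046 -0.0151] F [-1.   0.2 -3. ] open 25.7 t 44.7 j [ 29.   3. -38.   1. -50. -31.]
```

Call:
{"op": "arm_command", "data": {"commands": [4, 0, 0, 0, 10, 1, 0, 0, 0, 10, 0, 0, 0, 0, 100, 0, 0, 0, 0, 100, 0, 0, 0, 0, 100]}}

```text
clock: 45.32
tool_pos: [0.4261, 0.0123, 0.1189]
orientation: [86.5, 89.1, -95.0]
force: [-0.1, -0.6, -0.5]
opening: 0.0501
```

Call:
{"op": "arm_command", "data": {"commands": [0, 0, 0, 0, 100, 0, 0, 0, 0, 100, -12, 0, 0, 0, 100, -14, 0, 0, 0, 100, -14, 0, 0, 0, 100]}}

```text
clock: 45.95
tool_pos: [0.4258, 0.0126, 0.1606]
orientation: [81.7, 89.0, -99.7]
force: [1.0, 0.5, 0.7]
opening: 0.087
```

Call:
{"op": "arm_command", "data": {"commands": [-14, 0, 0, 0, 100, -14, 0, 0, 0, 100, -14, 0, 0, 0, 100, -14, 0, 0, 0, 100, -14, 0, 0, 0, 100]}}

```text
clock: 46.58
tool_pos: [0.4263, 0.0138, 0.2373]
orientation: [93.0, 89.1, -88.4]
force: [0.9, -0.4, -0.5]
opening: 0.0878
```

```bash
python3 - <<'E'
from h import *
import pickle
go(.4953,.425,.25,178.25)
s=snap("side");pickle.dump(s,open("s15.pkl","wb"))
c=s["frame"][130:300,130:290]
cv2.imwrite("pics/m15.png",cv2.resize(c,(560,595),interpolation=cv2.INTER_CUBIC))
E
```

```text
shift [ -19.2 -412.5  -58.7] turn 0.32 | pos [0.4263 0.0138 0.2373] jaw 178.57 tilt x [ 0.0004 -0.0158] F [ 0.9 -0.4 -0.5] open 87.8 t 46.58 j [ 29.  -4. -28.   1. -67. -31.]
```

View pics/m15.png

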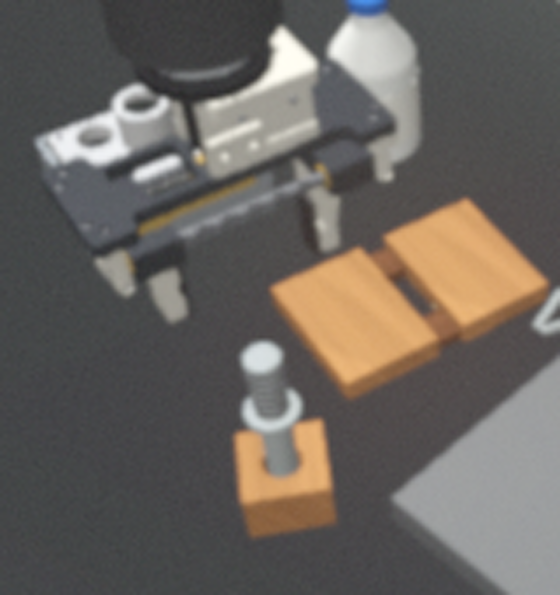

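The drift stands upright in its stand. My picture allowance is used up, so from here on I check by numbers only. Back to the flange.

Call:
{"op": "arm_command", "data": {"commands": [0, -24, -3.5, 0, 100, 0, -24, -3.5, 0, 100, 0, -24, -3.5, 0, 100, 0, -24, -3.5, 0, 100, 0, -24, -3.5, 0, 100]}}

```text
clock: 47.25
tool_pos: [0.4483, 0.136, 0.2391]
orientation: [109.7, 89.1, -71.8]
force: [0.5, -0.3, 0.3]
opening: 0.0875
```

Call:
{"op": "arm_command", "data": {"commands": [0, -24, -3.5, 0, 100, 0, -24, -3.5, 0, 100, 0, -24, -3.5, 0, 100, 0, -24, -3.5, 0, 100, 0, -24, -3.5, 0, 100]}}

```text
clock: 47.88
tool_pos: [0.4701, 0.2626, 0.2374]
orientation: [108.3, 89.1, -73.3]
force: [-0.3, -0.3, -0.4]
opening: 0.0877
```

Call:
{"op": "arm_command", "data": {"commands": [0, -24, -3.5, 0, 100, 0, -24, -3.5, 0, 100, 0, -24, -3.5, 0, 100, 0, -24, -3.5, 0, 100, 0, -20, 0, 0, 100]}}

```text
clock: 48.5
tool_pos: [0.4885, 0.3869, 0.2348]
orientation: [105.9, 89.1, -75.6]
force: [-0.5, 0.8, 0.3]
opening: 0.0875
```

Call:
{"op": "arm_command", "data": {"commands": [0, -20, 0, 0, 100, 0, 0, 0, 0, 100]}}

```text
clock: 48.75
tool_pos: [0.4888, 0.4099, 0.2337]
orientation: [103.3, 89.0, -78.2]
force: [-0.9, -0.5, -0.8]
opening: 0.088
```

```bash
cat >> h.py <<'E'
def plate_fit(s,zp,zn=None,lo=150):
    """white plate: rectangle of bright, unsaturated pixels; returns centre and yaw at height zp, neck bore at zn"""
    hsv=cv2.cvtColor(s["frame"],cv2.COLOR_BGR2HSV);m=((hsv[...,2]>lo)&(hsv[...,1]<40)).astype(np.uint8)
    m[240:]=0
    m=cv2.morphologyEx(m,cv2.MORPH_OPEN,np.ones((5,5)))
    cs=[c for c in cv2.findContours(m,cv2.RETR_EXTERNAL,cv2.CHAIN_APPROX_NONE)[0] if cv2.contourArea(c)>4000]
    for c in cs:
        q=np.array([onz(s,p,zp)[:2] for p in c[:,0].astype(float)],np.float32)
        (x,y),(a,b),t=cv2.minAreaRect(q*1000)
        print("  blob",round(x,1),round(y,1),"size",round(a,1),round(b,1),"ang",round(t,2))
E
python3 - <<'E'
from h import *
import pickle
go(.4953,.3645,.088,178.25)
s=snap("wrist","w16");pickle.dump(s,open("w16.pkl","wb"))
for b in bores(s,.120): print(np.round(b[0],1),np.round(b[1],1),b[2].round(4))
plate_fit(s,.082)
E
```

```text
shift [146.5  42.8  -7.1] turn 0.26 | pos [0.4888 0.4099 0.2337] jaw 178.51 tilt x [ 0.0034 -0.0163] F [-0.9 -0.5 -0.8] open 88.0 t 48.75 j [ 58.  17.  -4.   1. -70. -60.]
[316.2 181.4] [30.5 33.4] [0.4635 0.3877 0.12  ]
[268.8 153.6] [41.2 41.8] [0.4974 0.3667 0.12  ]
[316.1 115.8] [16.2 16.8] [0.4634 0.3411 0.12  ]
[230.4 113.6] [16.6 17.3] [0.5235 0.3381 0.12  ]
  blob 498.1 363.6 size 116.1 157.0 ang 88.15
  blob 678.8 332.7 size 84.5 90.0 ang 80.47
```

Call:
{"op": "arm_command", "data": {"commands": [10, 21, -4, 0.3, 100, 10, 20, -4, 0, 100, 14, 0, 0, 0, 100, 14, 0, 0, 0, 100, 0, 0, 0, 0, 100]}}

```text
clock: 49.42
tool_pos: [0.4959, 0.3646, 0.1847]
orientation: [104.9, 89.1, -77.0]
force: [-0.3, -0.3, 0.1]
opening: 0.0878
```

```bash
python3 - <<'E'
from h import *
go(.4963,.3655,.086,178.25)
E
```

```text
shift [98.7 -2.5  0.1] turn -0.12 | pos [0.4959 0.3646 0.1847] jaw 178.13 tilt x [ 0.0036 -0.0157] F [-0.3 -0.3  0.1] open 87.8 t 49.42 j [ 55.  17. -11.   1. -63. -57.]
```

Call:
{"op": "arm_command", "data": {"commands": [14, -2.5, 0, 0, 100, 14, 0, 0, 0, 100, 14, 0, 0, 0, 100, 14, 0, 0, 0, 100, 14, 0, 0, 0, 100]}}

```text
clock: 50.05
tool_pos: [0.4966, 0.3674, 0.1106]
orientation: [109.5, 89.1, -72.3]
force: [-0.1, 0.5, 0.6]
opening: 0.0878
```

Call:
{"op": "arm_command", "data": {"commands": [14, 0, 0, 0, 100, 8, 0, 0, 0, 100, 0, 0, 0, 0, 100]}}

```text
clock: 50.42
tool_pos: [0.4962, 0.3664, 0.0854]
orientation: [102.4, 89.0, -79.4]
force: [-0.8, -0.3, -0.3]
opening: 0.0876
```

```bash
python3 - <<'E'
from h import *
go(.4963,.3655,.086,178.25)
E
```

```text
shift [-0.5  0.9 -0.1] turn -0.06 | pos [0.4962 0.3664 0.0854] jaw 178.19 tilt x [ 0.0031 -0.0167] F [-0.8 -0.3 -0.3] open 87.6 t 50.42 j [ 55.  22. -17.   1. -51. -57.]
```

Call:
{"op": "arm_command", "data": {"commands": [0, 0, 0, 0, 45, 0, 0, 0, 0, 45, 0, 0, 0, 0, 45, 0, 0, 0, 0, 45, 0, 0, 0, 0, 45]}}

```text
clock: 51.05
tool_pos: [0.497, 0.3673, 0.0873]
orientation: [112.2, 89.1, -69.6]
force: [0.8, -0.2, -2.0]
opening: 0.0474
```

Call:
{"op": "arm_command", "data": {"commands": [-15, 0, 0, 0, 45, -16, 0, 0, 0, 45, -16, 0, 0, 0, 45, -16, 0, 0, 0, 45, -16, 0, 0, 0, 45]}}

```text
clock: 51.68
tool_pos: [0.4952, 0.3672, 0.1698]
orientation: [98.1, 89.0, -83.7]
force: [-0.4, 0.1, -5.1]
opening: 0.0479
```

```bash
python3 - <<'E'
from h import *
go(.5985,-.113,.16,178.25)
E
```

```text
shift [  18.2  476.4 -118.7] turn -0.1 | pos [0.4952 0.3672 0.1698] jaw 178.15 tilt x [ 0.0019 -0.017 ] F [-0.4  0.1 -5.1] open 47.9 t 51.67 j [ 55.  18. -11.   1. -62. -57.]
```

Call:
{"op": "arm_command", "data": {"commands": [-0.5, 23, 0, 0, 45, -0.5, 23, 0, 0, 45, -0.5, 23, 0, 0, 45, -0.5, 23, 0, 0, 45, -0.5, 23, 0, 0, 45]}}

```text
clock: 52.3
tool_pos: [0.4911, 0.2461, 0.176]
orientation: [101.4, 89.1, -80.4]
force: [0.2, 0.5, -4.8]
opening: 0.0473
```

Call:
{"op": "arm_command", "data": {"commands": [-0.5, 23, -8, 0, 45, -0.5, 23, -8, 0, 45, -0.5, 23, -8, 0, 45, -0.5, 23, -8, 0, 45, -0.5, 23, -8, 0, 45]}}

```text
clock: 52.92
tool_pos: [0.5267, 0.1204, 0.1808]
orientation: [100.2, 89.1, -81.6]
force: [-0.5, -0.6, -5.0]
opening: 0.0474
```

```bash
python3 - <<'E'
from h import *
go(.5985,-.113,.16,178.25)
E
```

```text
shift [ 24.7 230.6 -79.4] turn -0.12 | pos [0.5267 0.1204 0.1808] jaw 178.13 tilt x [ 0.0023 -0.016 ] F [-0.5 -0.6 -5. ] open 47.4 t 52.92 j [ 34.  10. -20.   1. -60. -37.]
```

Call:
{"op": "arm_command", "data": {"commands": [0, 10, -18, 0, 45, 0, 18, -18, 0, 45, 0, 22, -18, 0, 45, 0, 22, -14, 0, 45, 0, 23, -6, 0, 45]}}

```text
clock: 53.55
tool_pos: [0.5975, 0.014, 0.1823]
orientation: [96.8, 89.1, -85.1]
force: [0.5, -0.2, -4.0]
opening: 0.0477
```

Call:
{"op": "arm_command", "data": {"commands": [0, 23, -2, 0, 45, 0, 23, 0, 0, 45, 0, 23, 0, 0, 45, 0, 23, 0, 0, 45, 0, 20, 0, 0, 45]}}

```text
clock: 54.18
tool_pos: [0.5925, -0.1072, 0.1832]
orientation: [87.7, 89.0, -94.4]
force: [0.1, -0.2, -5.1]
opening: 0.0473
```

```bash
python3 - <<'E'
from h import *
go(.5985,-.113,.054,178.25)
E
```

```text
shift [129.2   3.4  -6.3] turn -0.37 | pos [ 0.5925 -0.1072  0.1832] jaw 177.88 tilt x [-0.0013 -0.0169] F [ 0.1 -0.2 -5.1] open 47.3 t 54.17 j [  9.  15. -13.   1. -62. -12.]
```

Call:
{"op": "arm_command", "data": {"commands": [14, 1, -5, -0.4, 45, 14, 0, 0, 0, 45, 14, 0, 0, 0, 45, 14, 0, 0, 0, 45, 14, 0, 0, 0, 45]}}

```text
clock: 54.8
tool_pos: [0.5968, -0.1106, 0.1087]
orientation: [86.5, 89.0, -95.2]
force: [-0.3, -0.1, -4.8]
opening: 0.0476
```

Call:
{"op": "arm_command", "data": {"commands": [14, 0, 0, 0, 45, 12, 0, 0, 0, 45, 10, 0, 0, 0, 45, 0, 0, 0, 0, 45]}}

```text
clock: 55.3
tool_pos: [0.5961, -0.1109, 0.0686]
orientation: [78.4, 89.0, -103.3]
force: [1.0, 0.0, -3.7]
opening: 0.0479
```

```bash
python3 - <<'E'
from h import *
go(.5985,-.113,.051,178.25)
E
```

```text
shift [17.6  1.8 -2.5] turn 0.04 | pos [ 0.5961 -0.1109  0.0686] jaw 178.29 tilt x [-0.004 -0.017] F [ 1.   0.  -3.7] open 47.9 t 55.3 j [  9.  22. -20.   1. -48. -11.]
```

Call:
{"op": "arm_command", "data": {"commands": [7, 0, 0, 0, 45, 5, 0, 0, 0, 45, 0, 0, 0, 0, 45]}}

```text
clock: 55.68
tool_pos: [0.5969, -0.1111, 0.0567]
orientation: [84.6, 89.0, -97.1]
force: [1.1, -0.3, -4.6]
opening: 0.0476
```

Call:
{"op": "arm_command", "data": {"commands": [3, 0, 0, 0, 45, 2, 0, 0, 0, 45]}}

```text
clock: 55.92
tool_pos: [0.5973, -0.1112, 0.052]
orientation: [88.4, 89.0, -93.3]
force: [0.4, 0.1, -4.3]
opening: 0.0477
```

```bash
python3 - <<'E'
from h import *
go(.5985,-.113,.051,178.25)
E
```

```text
shift [ 1.1  1.8 -1.2] turn 0.06 | pos [ 0.5973 -0.1112  0.052 ] jaw 178.31 tilt x [-0.001  -0.0169] F [ 0.4  0.1 -4.3] open 47.7 t 55.92 j [  8.  24. -21.   1. -46. -11.]
```

Call:
{"op": "arm_command", "data": {"commands": [1.5, 0, 0, 0, 45, 1.5, 0, 0, 0, 45]}}

```text
clock: 56.18
tool_pos: [0.5973, -0.1113, 0.0512]
orientation: [90.9, 89.0, -90.8]
force: [-8.7, 3.1, 13.0]
opening: 0.0475
```

```bash
python3 - <<'E'
from h import *
go(.5985,-.113,.051,178.25)
E
```

```text
shift [ 0.2  1.6 -1.3] turn 0.09 | pos [ 0.5973 -0.1113  0.0512] jaw 178.34 tilt x [-0.0002 -0.0174] F [-8.7  3.1 13. ] open 47.5 t 56.17 j [  8.  24. -21.   1. -46. -11.]
```

On the granite, contact felt. Release, lift, and close the fingers for pressing.

Call:
{"op": "arm_command", "data": {"commands": [0, 0, 0, 0, 100, 0, 0, 0, 0, 100, 0, 0, 0, 0, 100, 0, 0, 0, 0, 100, 0, 0, 0, 0, 100]}}

```text
clock: 56.8
tool_pos: [0.5996, -0.1114, 0.0531]
orientation: [106.1, 89.0, -75.5]
force: [-0.1, 0.1, -0.2]
opening: 0.0867
```

Call:
{"op": "arm_command", "data": {"commands": [-14, 0, 0, 0, 100, -15, 0, 0, 0, 100, -15, 0, 0, 0, 100, -15, 0, 0, 0, 100, -15, -15, 0, 0, 100]}}

```text
clock: 57.42
tool_pos: [0.5996, -0.0952, 0.1321]
orientation: [106.3, 88.9, -75.3]
force: [0.2, 1.0, -1.5]
opening: 0.0878
```

Call:
{"op": "arm_command", "data": {"commands": [-14, -15, 0, 0, 0, -14, -15, 0, 0, 0, -14, 0, 0, 0, 0, -14, 0, 0, 0, 0, -10, 0, 0, 0, 0]}}

```text
clock: 58.05
tool_pos: [0.6005, -0.0596, 0.2033]
orientation: [111.4, 88.9, -70.1]
force: [0.4, 0.3, -0.3]
opening: 0.0431
```

```bash
python3 - <<'E'
from h import *
import pickle
go(.5985,-.113,.085,178.25)
s=snap("wrist","w17");pickle.dump(s,open("w17.pkl","wb"))
for b in bores(s,.084): print(np.round(b[0],1),np.round(b[1],1),b[2].round(4))
plate_fit(s,.046,lo=190)
E
```

```text
shift [119.2  51.4   1.4] turn 0.24 | pos [ 0.6005 -0.0596  0.2033] jaw 178.49 tilt x [ 0.0063 -0.0175] F [ 0.4  0.3 -0.3] open 43.1 t 58.05 j [ 14.  15. -12.   1. -64. -16.]
[285.1 140.7] [40.7 41. ] [ 0.5975 -0.1115  0.084 ]
  blob 597.5 -111.2 size 100.2 150.2 ang 87.89
```

Flange found at (.5975, −.1113), measuring 150×100 mm. Approach the +x end corner.

```bash
python3 - <<'E'
from h import *
go(.6645,-.0836,.062,178.0)
E
```

```text
shift [143.5  19.7 -62.7] turn 0.5 | pos [ 0.6011 -0.0597  0.2046] jaw 178.5 tilt x [ 0.0081 -0.0176] F [0.3 0.8 1.4] open 39.3 t 58.1 j [ 14.  14. -11.   1. -64. -16.]
```

Call:
{"op": "arm_command", "data": {"commands": [10, 7, -20, 0.4, 0, 14, 7, -20, 0, 0, 14, 7, -20, 0, 0, 14, 0, -3, 0, 0, 14, 0, 0, 0, 0]}}

```text
clock: 58.72
tool_pos: [0.6655, -0.0858, 0.1384]
orientation: [121.6, 88.9, -60.4]
force: [-0.8, -0.3, -0.2]
opening: 0.0002
```

Call:
{"op": "arm_command", "data": {"commands": [14, 0, 0, 0, 0, 14, 0, 0, 0, 0, 14, 0, 0, 0, 0, 14, 0, 0, 0, 0, 0, 0, 0, 0, 0]}}

```text
clock: 59.35
tool_pos: [0.6637, -0.0863, 0.0776]
orientation: [114.7, 89.0, -67.4]
force: [-1.5, -0.4, 0.5]
opening: 0.0
```

```bash
python3 - <<'E'
from h import *
go(.6645,-.0836,.056,178.0)
E
```

```text
shift [21.5 -3.1 -0.5] turn -0.03 | pos [ 0.6637 -0.0863  0.0776] jaw 177.97 tilt x [ 0.007  -0.0168] F [-1.5 -0.4  0.5] open 0.0 t 59.35 j [ 10.  27. -11.   1. -52. -13.]
```

Call:
{"op": "arm_command", "data": {"commands": [12, -2, 0, 0, 0, 8, 0, 0, 0, 0, 0, 0, 0, 0, 0]}}

```text
clock: 59.72
tool_pos: [0.6646, -0.0844, 0.0568]
orientation: [118.2, 88.9, -63.8]
force: [-0.5, 0.2, 0.5]
opening: 0.0004
```

Call:
{"op": "arm_command", "data": {"commands": [3, 0, 0, 0, 0]}}

```text
clock: 59.85
tool_pos: [0.665, -0.0844, 0.0542]
orientation: [120.5, 88.9, -61.5]
force: [0.1, 0.3, -0.0]
opening: 0.0005
```

Call:
{"op": "arm_command", "data": {"commands": [3, 0, 0, 0, 0]}}

```text
clock: 59.98
tool_pos: [0.6652, -0.0845, 0.0512]
orientation: [121.7, 88.9, -60.3]
force: [-0.9, -0.0, 0.3]
opening: 0.0005
```

Call:
{"op": "arm_command", "data": {"commands": [2, 0, 0, 0, 0]}}

```text
clock: 60.1
tool_pos: [0.6652, -0.0845, 0.0492]
orientation: [122.2, 88.9, -59.8]
force: [-0.6, 0.5, 1.6]
opening: 0.0006
```

Call:
{"op": "arm_command", "data": {"commands": [2, 0, 0, 0, 0]}}

```text
clock: 60.22
tool_pos: [0.6653, -0.0846, 0.0472]
orientation: [122.7, 88.9, -59.3]
force: [0.4, 0.7, -0.5]
opening: 0.0001
```

Call:
{"op": "arm_command", "data": {"commands": [2, 0, 0, 0, 0]}}

```text
clock: 60.35
tool_pos: [0.6654, -0.0846, 0.0463]
orientation: [122.8, 88.9, -59.2]
force: [-8.0, 2.9, 18.4]
opening: 0.0003
```

Firm contact (18 N) at z = 46.3 mm. Hold, then go to the −x end.

Call:
{"op": "arm_command", "data": {"commands": [0.5, 0, 0, 0, 0, 0.5, 0, 0, 0, 0]}}

```text
clock: 60.6
tool_pos: [0.6654, -0.0846, 0.0464]
orientation: [123.8, 88.8, -58.1]
force: [-2.1, 0.5, 4.6]
opening: 0.0004
```

Call:
{"op": "arm_command", "data": {"commands": [-10, 0, 0, 0, 0, -15, 0, 0, 0, 0, -15, 0, 0, 0, 0, -15, 0, 0, 0, 0, 0, 0, 0, 0, 0]}}

```text
clock: 61.22
tool_pos: [0.6658, -0.0836, 0.1062]
orientation: [129.8, 88.8, -52.1]
force: [0.6, -0.1, -1.2]
opening: 0.0005
```

```bash
python3 - <<'E'
from h import *
go(.5325,-.079,.058,178.0)
E
```

```text
shift [ 46.4  -0.8 134.1] turn 0.04 | pos [ 0.6658 -0.0836  0.1062] jaw 178.04 tilt x [ 0.0132 -0.017 ] F [ 0.6 -0.1 -1.2] open 0.5 t 61.23 j [ 10.  25. -10.   1. -55. -13.]
```

Call:
{"op": "arm_command", "data": {"commands": [-2, 0, 21, 0, 0, -1, 0, 22, 0, 0, 0, 0, 22, 0, 0, 0, 0, 22, 0, 0, 0, 0, 22, 0, 0]}}

```text
clock: 61.85
tool_pos: [0.5537, -0.0797, 0.1061]
orientation: [127.2, 88.8, -54.9]
force: [-0.0, -0.3, -0.1]
opening: 0.0004
```

Call:
{"op": "arm_command", "data": {"commands": [0, 0, 16, 0, 0, 0, 0, 0, 0, 0]}}

```text
clock: 62.1
tool_pos: [0.5356, -0.0792, 0.1059]
orientation: [126.0, 88.9, -56.1]
force: [0.1, 0.2, 0.3]
opening: 0.0001
```

```bash
python3 - <<'E'
from h import *
go(.5325,-.079,.058,178.0)
E
```

```text
shift [47.8 -0.8  3.7] turn -0.01 | pos [ 0.5356 -0.0792  0.1059] jaw 177.99 tilt x [ 0.011  -0.0164] F [0.1 0.2 0.3] open 0.1 t 62.1 j [ 13.  14. -27.   1. -49. -16.]
```

Call:
{"op": "arm_command", "data": {"commands": [14, -0.5, 3, 0, 0, 14, 0, 0, 0, 0, 13, 0, 0, 0, 0, 5, 0, 0, 0, 0, 0, 0, 0, 0, 0]}}

```text
clock: 62.72
tool_pos: [0.5341, -0.0794, 0.055]
orientation: [120.5, 88.9, -61.5]
force: [-0.2, 0.7, 0.5]
opening: 0.0004
```

Call:
{"op": "arm_command", "data": {"commands": [2, 0, 0, 0, 0]}}

```text
clock: 62.85
tool_pos: [0.5344, -0.0794, 0.0531]
orientation: [121.4, 88.9, -60.6]
force: [0.5, 0.4, 0.4]
opening: 0.0004
```

Call:
{"op": "arm_command", "data": {"commands": [2, 0, 0, 0, 0]}}

```text
clock: 62.98
tool_pos: [0.5347, -0.0794, 0.0513]
orientation: [123.1, 88.9, -58.9]
force: [-0.2, -0.6, -0.2]
opening: 0.0005
```

Call:
{"op": "arm_command", "data": {"commands": [2, 0, 0, 0, 0]}}

```text
clock: 63.1
tool_pos: [0.5349, -0.0794, 0.0495]
orientation: [124.8, 88.9, -57.2]
force: [0.5, -0.2, -0.0]
opening: 0.0005
```

Call:
{"op": "arm_command", "data": {"commands": [2, 0, 0, 0, 0]}}

```text
clock: 63.22
tool_pos: [0.5351, -0.0794, 0.0476]
orientation: [126.2, 88.8, -55.8]
force: [-1.1, 0.1, 0.8]
opening: 0.0004
```

Call:
{"op": "arm_command", "data": {"commands": [2, 0, 0, 0, 0]}}

```text
clock: 63.35
tool_pos: [0.5352, -0.0794, 0.0462]
orientation: [126.3, 88.8, -55.7]
force: [-7.9, 4.1, 24.6]
opening: 0.0005
```

Call:
{"op": "arm_command", "data": {"commands": [1, 0, 0, 0, 0, 0.5, 0, 0, 0, 0]}}

```text
clock: 63.6
tool_pos: [0.5352, -0.0794, 0.0464]
orientation: [127.3, 88.8, -54.6]
force: [-1.3, 0.3, 3.6]
opening: 0.0006
```

```bash
python3 - <<'E'
from h import *
import pickle
go(.5325,-.079,.058,178.0)
for n in("side","scene"):
    s=snap(n,n+"_pm1");pickle.dump(s,open(n+"_pm1.pkl","wb"))
E
```

```text
shift [-11.6  -0.1   2.6] turn 0.06 | pos [ 0.5352 -0.0794  0.0464] jaw 178.06 tilt x [ 0.0122 -0.0171] F [-1.3  0.3  3.6] open 0.6 t 63.6 j [ 13.  18. -30.   2. -41. -16.]
```

Both ends bottom out at z ≈ 46.3 mm, which alone can't show rocking because tipping takes almost no force. I'll look from above after each press.

Call:
{"op": "arm_command", "data": {"commands": [-10, 0, 0, 0, 0, -15, 0, 0, 0, 0, -15, 0, 0, 0, 0, -16, -5, -10, 0, 0, -16, -5, -14, 0, 0]}}

```text
clock: 64.32
tool_pos: [0.5583, -0.0691, 0.1234]
orientation: [127.6, 88.8, -54.4]
force: [-0.1, 0.2, -0.6]
opening: 0.0006
```

Call:
{"op": "arm_command", "data": {"commands": [-16, -5, -14, 0, 0, -16, -5, -14, 0, 0, -16, 0, -10, 0, 0, -16, 0, 0, 0, 0, 0, 0, 0, 0, 0]}}

```text
clock: 64.95
tool_pos: [0.5982, -0.0585, 0.1965]
orientation: [142.2, 88.6, -39.7]
force: [-0.7, 0.7, -0.1]
opening: 0.0006
```

```bash
cat > look.py <<'E'
from h import *
import pickle,sys
n=sys.argv[1]
go(.6645,-.0836,.058,178.0)
for c in("wrist","side"):
    s=snap(c,c+n);pickle.dump(s,open(c+n+".pkl","wb"))
s=pickle.load(open("wrist"+n+".pkl","rb"))
for b in bores(s,.084): print(np.round(b[0],1),np.round(b[1],1),b[2].round(4))
plate_fit(s,.046,lo=190)
# the two short ends: their lengths tell their heights
hsv=cv2.cvtColor(s["frame"],cv2.COLOR_BGR2HSV);m=((hsv[...,2]>190)&(hsv[...,1]<40)).astype(np.uint8);m[240:]=0
m=cv2.morphologyEx(m,cv2.MORPH_OPEN,np.ones((5,5)))
c=max(cv2.findContours(m,cv2.RETR_EXTERNAL,cv2.CHAIN_APPROX_NONE)[0],key=cv2.contourArea)
q=np.array([onz(s,p,.046)[:2] for p in c[:,0].astype(float)])
ctr=np.array(cv2.minAreaRect((q*1000).astype(np.float32))[0])/1000;a=np.radians(-2.0);R=np.array([[np.cos(a),-np.sin(a)],[np.sin(a),np.cos(a)]])
l=(q-ctr)@R*1000
for sx in(-1,1):
    w=(l[:,0]*sx>55)&(l[:,0]*sx<68)
    up=np.median(l[w&(l[:,1]>0),1]);dn=np.median(l[w&(l[:,1]<0),1]);print("end",sx,"width",round(up-dn,2))
E
python3 look.py A; sed -i 's/snap(c,c+n)/snap(c,c+n)/' look.py
python3 - <<'E'
# same measure on the picture taken before any press
import re
src=open("look.py").read().split("s=pickle.load")[1]
exec("from h import *\nimport pickle\ns=pickle.load(open('w17.pkl','rb'))\n"+src.split("\n",1)[1])
E
```

```text
shift [140.1  20.7 -64.4] turn 0.06 | pos [ 0.5982 -0.0585  0.1965] jaw 178.06 tilt x [ 0.0189 -0.0157] F [-0.7  0.7 -0.1] open 0.6 t 64.95 j [ 14.  14. -13.   1. -62. -16.]
[283.7 139.2] [41.8 42.2] [ 0.5973 -0.1115  0.084 ]
  blob 597.5 -111.2 size 100.3 150.2 ang 87.86
end -1 width 99.53
end 1 width 99.41
[285.1 140.7] [40.7 41. ] [ 0.5975 -0.1115  0.084 ]
  blob 597.5 -111.2 size 100.2 150.2 ang 87.89
end -1 width 98.05
end 1 width 97.66
```

So far it looks flat: both end widths are equal and the neck has not shifted. Now the second press at +x.

Call:
{"op": "arm_command", "data": {"commands": [10, 7, -20, 0, 0, 14, 7, -20, 0, 0, 14, 7, -20, 0, 0, 14, 0, -3, 0, 0, 14, 0, 0, 0, 0]}}

```text
clock: 65.68
tool_pos: [0.6585, -0.0832, 0.1256]
orientation: [131.4, 88.9, -50.6]
force: [-0.0, 0.4, -0.3]
opening: 0.0006
```

Call:
{"op": "arm_command", "data": {"commands": [14, 0, 0, 0, 0, 14, 0, 0, 0, 0, 14, 0, 0, 0, 0, 14, 0, 0, 0, 0, 0, 0, 0, 0, 0]}}

```text
clock: 66.3
tool_pos: [0.6567, -0.0835, 0.0645]
orientation: [124.5, 89.0, -57.5]
force: [-0.2, -0.2, 0.4]
opening: 0.0005
```

```bash
python3 - <<'E'
from h import *
go(.6645,-.0836,.0475,178.0)
E
```

```text
shift [17.1 -0.4 -7.6] turn 0.05 | pos [ 0.6567 -0.0835  0.0645] jaw 178.05 tilt x [ 0.0097 -0.0151] F [-0.2 -0.2  0.4] open 0.5 t 66.3 j [ 10.  27. -13.   1. -50. -13.]
```

Call:
{"op": "arm_command", "data": {"commands": [8, 0, -7, 0, 0, 5, 0, 0, 0, 0, 2, 0, 0, 0, 0]}}

```text
clock: 66.68
tool_pos: [0.6655, -0.0839, 0.0497]
orientation: [129.8, 88.9, -52.1]
force: [-0.4, -0.5, 0.6]
opening: 0.0002
```

Call:
{"op": "arm_command", "data": {"commands": [2, 0, 0, 0, 0]}}

```text
clock: 66.8
tool_pos: [0.6656, -0.084, 0.0477]
orientation: [130.3, 88.9, -51.7]
force: [1.0, 0.2, 0.0]
opening: 0.0002
```

Call:
{"op": "arm_command", "data": {"commands": [2, 0, 0, 0, 0]}}

```text
clock: 66.92
tool_pos: [0.6657, -0.084, 0.0463]
orientation: [130.7, 88.9, -51.3]
force: [-6.4, 3.5, 15.5]
opening: 0.0007
```

```bash
python3 - <<'E'
from h import *
go(.6645,-.0836,.0475,178.0)
E
```

```text
shift [-1.2 -0.3  1.2] turn 0.09 | pos [ 0.6657 -0.084   0.0463] jaw 178.09 tilt x [ 0.0123 -0.0153] F [-6.4  3.5 15.5] open 0.7 t 66.92 j [ 10.  28. -13.   1. -48. -13.]
```

Call:
{"op": "arm_command", "data": {"commands": [1, 0, 0, 0, 0, 1, 0, 0, 0, 0]}}

```text
clock: 67.18
tool_pos: [0.6657, -0.084, 0.0464]
orientation: [132.2, 88.8, -49.7]
force: [-3.2, 0.2, 6.0]
opening: 0.0005
```

Call:
{"op": "arm_command", "data": {"commands": [-10, 0, 0, 0, 0, -15, 0, 0, 0, 0, -15, 0, 0, 0, 0, -16, -4, 8, 0, 0, -16, -5, 14, 0, 0]}}

```text
clock: 67.8
tool_pos: [0.6426, -0.0729, 0.1228]
orientation: [133.5, 88.8, -48.4]
force: [-0.3, 0.4, -0.4]
opening: 0.0004
```

Call:
{"op": "arm_command", "data": {"commands": [-16, -5, 14, 0, 0, -16, -5, 14, 0, 0, -16, -5, 12, 0, 0, -16, 0, 0, 0, 0, 0, 0, 0, 0, 0]}}

```text
clock: 68.42
tool_pos: [0.6, -0.0538, 0.1944]
orientation: [146.8, 88.6, -35.1]
force: [0.5, 0.4, 0.1]
opening: 0.0003
```

```bash
python3 look.py B; python3 - <<'E'
from h import *
import pickle
a=pickle.load(open("sideA.pkl","rb"))["frame"];b=pickle.load(open("sideB.pkl","rb"))["frame"]
# optical shift of the flange's far and near ends between the two pictures
s=pickle.load(open("sideA.pkl","rb"))
for P in([.6645,-.145,.046],[.5320,-.140,.046],[.5975,-.1113,.084]):
    u,v=proj(s,[P])[0].round().astype(int);r=14
    A=cv2.cvtColor(a[v-r:v+r,u-r:u+r],cv2.COLOR_BGR2GRAY).astype(np.float32);B=cv2.cvtColor(b[v-r:v+r,u-r:u+r],cv2.COLOR_BGR2GRAY).astype(np.float32)
    print((u,v),cv2.phaseCorrelate(A,B,cv2.createHanningWindow((2*r,2*r),cv2.CV_32F)),np.abs(A-B).mean())
E
```

```text
shift [138.1  25.8 -62.6] turn 0.15 | pos [ 0.6    -0.0538  0.1944] jaw 178.15 tilt x [ 0.0202 -0.0142] F [0.5 0.4 0.1] open 0.3 t 68.42 j [ 14.  14. -13.   1. -62. -17.]
[286.  132.4] [42.3 42.8] [ 0.5974 -0.1114  0.084 ]
  blob 597.5 -111.2 size 100.2 150.2 ang 87.87
end -1 width 99.82
end 1 width 98.91
(np.int64(320), np.int64(256)) ((-0.05059188407797777, 0.17428611097157543), 0.9866741168498993) 0.7971939
(np.int64(279), np.int64(280)) ((0.031049640067024598, 0.04966985203894225), 0.8930697504679362) 0.747449
(np.int64(293), np.int64(251)) ((0.10127663886775018, 0.03508002382302067), 1.0078665404849583) 0.6977041
```

Nothing moved between the pictures after −x and after +x: neck within 0.1 mm, side view shift ≤0.2 px. It sits flat. One last press at −x.

```bash
python3 - <<'E'
from h import *
go(.5335,-.079,.06,178.0)
E
```

```text
shift [131.6  25.3  67.1] turn 0.11 | pos [ 0.5992 -0.054   0.1924] jaw 178.11 tilt x [ 0.0171 -0.0144] F [ 0.   0.2 -0.2] open 0.3 t 68.53 j [ 14.  14. -13.   1. -62. -17.]
```

Call:
{"op": "arm_command", "data": {"commands": [10, 8, 20, 0, 0, 14, 8, 20, 0, 0, 14, 7, 20, 0, 0, 14, 0, 6, 0, 0, 14, 0, 0, 0, 0]}}

```text
clock: 69.15
tool_pos: [0.5319, -0.0771, 0.1194]
orientation: [129.5, 88.9, -52.5]
force: [0.2, -1.1, 0.1]
opening: 0.0005
```

Call:
{"op": "arm_command", "data": {"commands": [14, 0, 0, 0, 0, 14, 0, 0, 0, 0, 14, 0, 0, 0, 0, 14, 0, 0, 0, 0, 0, 0, 0, 0, 0]}}

```text
clock: 69.78
tool_pos: [0.5333, -0.0777, 0.0572]
orientation: [119.5, 89.0, -62.5]
force: [-0.6, 0.0, -0.2]
opening: 0.0006
```

```bash
python3 - <<'E'
from h import *
go(.5335,-.079,.0475,178.0)
E
```

```text
shift [ 9.7  1.1 -0.1] turn 0.04 | pos [ 0.5333 -0.0777  0.0572] jaw 178.04 tilt x [ 0.0084 -0.0162] F [-0.6  0.  -0.2] open 0.6 t 69.78 j [ 13.  18. -30.   2. -42. -16.]
```

Call:
{"op": "arm_command", "data": {"commands": [5, 0, 0, 0, 0, 3, 0, 0, 0, 0, 2, 0, 0, 0, 0, 2, 0, 0, 0, 0]}}

```text
clock: 70.28
tool_pos: [0.5345, -0.0778, 0.0462]
orientation: [126.1, 88.9, -55.8]
force: [-7.2, 4.2, 23.1]
opening: 0.0004
```

Call:
{"op": "arm_command", "data": {"commands": [1.5, 0, 0, 0, 0, 1, 0, 0, 0, 0]}}

```text
clock: 70.53
tool_pos: [0.5345, -0.0778, 0.0463]
orientation: [127.7, 88.8, -54.1]
force: [-3.3, 2.3, 7.6]
opening: 0.0009
```

Call:
{"op": "arm_command", "data": {"commands": [1.5, 0, 0, 0, 0]}}

```text
clock: 70.65
tool_pos: [0.5345, -0.0778, 0.0462]
orientation: [128.9, 88.8, -53.0]
force: [-6.4, 1.8, 16.7]
opening: 0.0006
```

Call:
{"op": "arm_command", "data": {"commands": [-10, 0, 0, 0, 0, -15, 0, 0, 0, 0, -15, 0, 0, 0, 0, -16, -5, -10, 0, 0, -16, -5, -14, 0, 0]}}

```text
clock: 71.28
tool_pos: [0.5578, -0.0674, 0.1236]
orientation: [131.5, 88.8, -50.4]
force: [0.2, -0.1, -0.9]
opening: 0.0002
```

Call:
{"op": "arm_command", "data": {"commands": [-16, -5, -14, 0, 100, -16, -5, -14, 0, 100, -16, 0, -10, 0, 100, -16, 0, 0, 0, 100, 0, 0, 0, 0, 100]}}

```text
clock: 71.9
tool_pos: [0.5975, -0.0569, 0.1962]
orientation: [144.2, 88.6, -37.7]
force: [-0.4, -0.1, -0.7]
opening: 0.0445
```

```bash
python3 look.py C; python3 -c "
from h import *
go(.5975,-.1113,.052,178.0)"
```

```text
shift [139.8  22.5 -65. ] turn 0.14 | pos [ 0.5975 -0.0569  0.1962] jaw 178.14 tilt x [ 0.0193 -0.0149] F [-0.4 -0.1 -0.7] open 44.5 t 71.9 j [ 14.  14. -13.   1. -62. -16.]
[282.6 136.9] [41.9 42.4] [ 0.5973 -0.1114  0.084 ]
  blob 597.4 -111.2 size 100.2 150.2 ang 87.81
end -1 width 99.23
end 1 width 99.89
shift [143.2  52.2  -0.2] turn 0.12 | pos [ 0.5966 -0.057   0.1944] jaw 178.12 tilt x [ 0.0168 -0.0151] F [-1.2  0.5 -0.5] open 53.0 t 72.0 j [ 14.  14. -13.   1. -62. -16.]
```

It is flat. All three comparisons agree, apart from end-width scatter of under 1 mm; a rocking flange would swing about 1.5 mm each way and shift the neck about 3.8 mm. Pick it up for the boards.

Call:
{"op": "arm_command", "data": {"commands": [5, 18, 0, 0, 100, 8, 17, -1.5, 0, 100, 14, 16, 0, 0, 100, 14, 0, 0, 0, 100, 0, 0, 0, 0, 100]}}

```text
clock: 72.62
tool_pos: [0.5941, -0.1132, 0.1481]
orientation: [127.6, 88.9, -54.4]
force: [0.4, 0.1, 0.2]
opening: 0.0876
```

```bash
python3 -c "
from h import *
go(.5975,-.1113,.051,178.0)"
```

```text
shift [97.1 -3.5 -2.2] turn 0.01 | pos [ 0.5941 -0.1132  0.1481] jaw 178.01 tilt x [ 0.0108 -0.0152] F [0.4 0.1 0.2] open 87.6 t 72.62 j [  8.  17. -16.   1. -57. -11.]
```

Call:
{"op": "arm_command", "data": {"commands": [12, -3, -3, 0, 100, 14, 0, 0, 0, 100, 14, 0, 0, 0, 100, 14, 0, 0, 0, 100, 14, 0, 0, 0, 100]}}

```text
clock: 73.25
tool_pos: [0.5992, -0.1101, 0.0764]
orientation: [132.2, 88.9, -49.7]
force: [-0.1, 0.3, 0.1]
opening: 0.0877
```

Call:
{"op": "arm_command", "data": {"commands": [14, 0, 0, 0, 100, 7, 0, 0, 0, 100, 0, 0, 0, 0, 100]}}

```text
clock: 73.62
tool_pos: [0.5987, -0.1105, 0.0523]
orientation: [125.6, 88.9, -56.3]
force: [-0.7, 0.1, -0.1]
opening: 0.0875
```

```bash
python3 -c "
from h import *
go(.5975,-.1113,.051,178.0)"
```

```text
shift [1.3 0.8 1.2] turn 0.1 | pos [ 0.5987 -0.1105  0.0523] jaw 178.1 tilt x [ 0.0102 -0.0153] F [-0.7  0.1 -0.1] open 87.5 t 73.62 j [  9.  23. -21.   1. -45. -11.]
```

Call:
{"op": "arm_command", "data": {"commands": [0, 0, 1, 0, 45, 0, 0, 0, 0, 45, 0, 0, 0, 0, 45, 0, 0, 0, 0, 45, 0, 0, 0, 0, 45]}}

```text
clock: 74.25
tool_pos: [0.5983, -0.1105, 0.054]
orientation: [131.0, 88.9, -50.9]
force: [-0.8, 0.7, 0.0]
opening: 0.0476
```

Call:
{"op": "arm_command", "data": {"commands": [-15, 0, 0, 0, 45, -16, 0, 0, 0, 45, -16, 0, 0, 0, 45, -16, 0, 0, 0, 45, -10, -10, 0, 0, 45]}}

```text
clock: 74.88
tool_pos: [0.5965, -0.0993, 0.1308]
orientation: [126.3, 89.0, -55.7]
force: [-1.3, -0.3, -4.3]
opening: 0.0476
```

Call:
{"op": "arm_command", "data": {"commands": [-0.5, -22, 0, 0, 45, -0.5, -22, 0, 0, 45, -0.5, -22, 0, 0, 45, -0.5, -22, 0, 0, 45, -0.5, -22, 0, 0, 45]}}

```text
clock: 75.5
tool_pos: [0.6005, 0.0161, 0.1352]
orientation: [136.7, 88.9, -45.4]
force: [-0.1, -0.2, -5.0]
opening: 0.0473
```

```bash
python3 -c "
from h import *
go(.6098,.1260,.045,178.25)"
```

```text
shift [  88.9 -111.3   -4.1] turn -0.33 | pos [0.6005 0.0161 0.1352] jaw 177.92 tilt x [ 0.013  -0.0132] F [-0.1 -0.2 -5. ] open 47.3 t 75.5 j [ 21.  17. -17.   1. -55. -24.]
```

Call:
{"op": "arm_command", "data": {"commands": [0, -21, -1, -0.3, 45, 0, -21, -1, 0, 45, 0, -21, -1, 0, 45, 0, -21, -1, 0, 45, 0, -19, 0, 0, 45]}}

```text
clock: 76.12
tool_pos: [0.6079, 0.1262, 0.1344]
orientation: [137.1, 88.9, -44.6]
force: [0.5, 0.1, -4.5]
opening: 0.0474
```

Call:
{"op": "arm_command", "data": {"commands": [14, 0, 0, 0, 45, 14, 0, 0, 0, 45, 14, 0, 0, 0, 45, 14, 0, 0, 0, 45, 0, 0, 0, 0, 45]}}

```text
clock: 76.75
tool_pos: [0.6077, 0.1258, 0.0732]
orientation: [127.6, 89.0, -54.1]
force: [0.0, -0.0, -4.5]
opening: 0.0474
```

```bash
python3 -c "
from h import *
go(.6098,.1260,.047,178.25)"
```

```text
shift [26.2 -0.6 -1.8] turn 0.03 | pos [0.6077 0.1258 0.0732] jaw 178.28 tilt x [ 0.0104 -0.0144] F [ 0.  -0.  -4.5] open 47.4 t 76.75 j [ 30.  23. -18.   1. -49. -33.]
```

Call:
{"op": "arm_command", "data": {"commands": [10, 0, -1, 0, 45, 8, 0, 0, 0, 45, 3, 0, 0, 0, 45]}}

```text
clock: 77.12
tool_pos: [0.6099, 0.1253, 0.0517]
orientation: [132.6, 89.0, -49.2]
force: [-0.0, 0.5, -4.5]
opening: 0.0475
```

Call:
{"op": "arm_command", "data": {"commands": [2, 0, 0, 0, 45]}}

```text
clock: 77.25
tool_pos: [0.61, 0.1253, 0.0496]
orientation: [133.1, 88.9, -48.7]
force: [0.2, -0.9, -5.0]
opening: 0.0479
```

Call:
{"op": "arm_command", "data": {"commands": [2, 0, 0, 0, 45]}}

```text
clock: 77.38
tool_pos: [0.6102, 0.1254, 0.0477]
orientation: [134.2, 88.9, -47.5]
force: [0.3, -0.1, -4.9]
opening: 0.0478
```

Call:
{"op": "arm_command", "data": {"commands": [1.5, 0, 0, 0, 45]}}

```text
clock: 77.5
tool_pos: [0.6103, 0.1254, 0.0463]
orientation: [135.1, 88.9, -46.6]
force: [0.1, 0.8, -4.9]
opening: 0.0474
```

Call:
{"op": "arm_command", "data": {"commands": [1.5, 0, 0, 0, 45]}}

```text
clock: 77.62
tool_pos: [0.6105, 0.1255, 0.0459]
orientation: [135.7, 88.9, -46.0]
force: [-6.3, -0.1, 13.3]
opening: 0.0477
```

Call:
{"op": "arm_command", "data": {"commands": [1, 0, 0, 0, 45]}}

```text
clock: 77.75
tool_pos: [0.6104, 0.1255, 0.0459]
orientation: [136.2, 88.9, -45.5]
force: [-4.0, 0.4, 5.3]
opening: 0.0476
```

Seated on the boards. Release, lift, and check from above.

Call:
{"op": "arm_command", "data": {"commands": [0, 0, 0, 0, 100, 0, 0, 0, 0, 100, 0, 0, 0, 0, 100, 0, 0, 0, 0, 100, 0, 0, 0, 0, 100]}}

```text
clock: 78.38
tool_pos: [0.6127, 0.1263, 0.0474]
orientation: [148.2, 88.8, -33.5]
force: [0.0, -0.1, -0.2]
opening: 0.0868
```

Call:
{"op": "arm_command", "data": {"commands": [-14, 0, 0, 0, 100, -15, 0, 0, 0, 100, -15, 0, 0, 0, 100, -15, 0, 0, 0, 100, -15, -15, 0, 0, 100]}}

```text
clock: 79.0
tool_pos: [0.6117, 0.142, 0.1267]
orientation: [148.6, 88.7, -33.2]
force: [1.0, 0.4, 0.1]
opening: 0.0878
```

Call:
{"op": "arm_command", "data": {"commands": [-15, -15, 0, 0, 100, -15, -15, 0, 0, 100, -15, 0, 0, 0, 100, -15, 0, 0, 0, 100, 0, 0, 0, 0, 100]}}

```text
clock: 79.62
tool_pos: [0.6121, 0.1774, 0.1926]
orientation: [155.4, 88.6, -26.2]
force: [0.5, -0.0, 0.1]
opening: 0.0877
```

```bash
python3 - <<'E'
from h import *
import pickle
go(.6098,.126,.2)
s=snap("wrist","wend")
for b in bores(s,.076): print(np.round(b[0],1),np.round(b[1],1),b[2].round(4))
plate_fit(s,.038,lo=190)
hsv=cv2.cvtColor(s["frame"],cv2.COLOR_BGR2HSV);m=((hsv[...,0]<25)&(hsv[...,1]>90)&(hsv[...,2]>90)).astype(np.uint8);m[240:]=0
q=np.array([onz(s,p,.022)[:2]*1000 for p in np.argwhere(m)[::7,::-1].astype(float)],np.float32);q=q[q[:,0]>495];print("boards",cv2.minAreaRect(q))
d=snap("side","send");ref=pickle.load(open("s15.pkl","rb"))["frame"];f=d["frame"]
u,v=206,245;A,B=[cv2.cvtColor(x[v-25:v+35,u-12:u+18],cv2.COLOR_BGR2GRAY).astype(np.float32) for x in(ref,f)];print("drift diff",np.abs(A-B).mean(),cv2.phaseCorrelate(A,B))
# bystanders: side view against the first
a0=pickle.load(open("side0.pkl","rb"))["frame"]
for n,(u,v) in dict(bottle=(232,162),tongs=(310,205),sieve=(380,305)).items():
    r=12;A,B=[cv2.cvtColor(x[v-r:v+r,u-r:u+r],cv2.COLOR_BGR2GRAY).astype(np.float32) for x in(a0,f)];print(n,np.abs(A-B).mean().round(2))
E
```

```text
shift [-7.  51.5  0.7] turn 0 | pos [0.6121 0.1774 0.1926] jaw 178.44 tilt x [ 0.0213 -0.0105] F [ 0.5 -0.   0.1] open 87.7 t 79.62 j [ 34.  18.  -9.   1. -63. -37.]
[285.6 138. ] [41.3 41.6] [0.6103 0.1244 0.076 ]
  blob 610.4 124.7 size 99.8 149.9 ang 87.96
boards ((609.9844970703125, 125.29352569580078), (129.39932250976562, 199.3626708984375), 88.05958557128906)
drift diff 1.6283333 ((-0.0025689498637238017, -0.00724260309024416), 0.9945335155063205)
bottle 1.58
tongs 1.31
sieve 1.1
```

```bash
python3 - <<'E'
from h import *
for n in("scene","side"):
    s=snap(n);h=cv2.cvtColor(s["frame"],cv2.COLOR_BGR2HSV);m=((h[...,0]>18)&(h[...,0]<32)&(h[...,1]>110)&(h[...,2]>80)).astype(np.uint8)
    for c in cv2.findContours(m,cv2.RETR_EXTERNAL,cv2.CHAIN_APPROX_NONE)[0]:
        if cv2.contourArea(c)>8:
            p=cv2.minAreaRect(c)[0];q=onz(s,p,.01)
            if .3<q[0]<.7 and .2<q[1]<.5: print(n,q.round(3),cv2.contourArea(c))
print(close_job())
E
```

```text
side [0.462 0.359 0.01 ] 21.0
side [0.542 0.356 0.01 ] 13.5
side [0.539 0.392 0.01 ] 59.5
the job is handed in; nothing more can be done
None
```

The job is handed in. The flange sits flat and is back on the middle of the boards, neck up. I got no verdict on handing in.

**What I did**
- Set the flange neck up in the knock-out box. It held three bushes and one hole was empty.
- Drove all three bushes down into the box with the drift and put the drift back in its stand.
- Laid the flange on the granite, let go, and pressed the ends in the order +x, −x, +x, −x, with peaks of about 15–25 N each.

**Last checks**
- **Rocking:** Pictures after the −x and +x presses showed no movement: neck within 0.2 mm, side view within 0.2 px. Both ends bottomed out at 46.3 mm, but that does not show rocking, so I judged by the pictures. The measured end widths scattered by up to about 0.9 mm between pictures. I took that as edge noise, since a bellied flange would also shift the neck by about 4 mm.
- **Flange:** It measures (610.4, 124.7) mm against the boards' (610.0, 125.3) mm.
- **Drift:** No movement in the side view since I released it upright in its stand.
- **Bushes:** Three bronze spots show inside the box in the side view. The scene camera showed none of them, so that view neither confirms nor contradicts it.
- **Bottle, tongs and sieve:** No visible change in the side view.

The tool tilted by up to 4.5° partway through, from fast moves. I levelled it before picking up the drift and moved slowly after that.

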